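# Lay a boiled-egg breakfast place

### The job

Lay the breakfast place: stand the egg cup in the middle of the plate, and only then set the egg upright in it, blunt end down. Put the glass mug in the coaster with its handle to the right, the salt shaker straight behind the plate, midway between the plate's rim and the mat's far edge, and the teaspoon level with the plate on its right, midway between the rim and the mat's right edge, parallel to that edge with its bowl pointing away. Left, right and far are as the robot sees the mat; don't drop the egg, and leave the spice jar standing where it is.

Things in the scene. Friction and masses are not known exactly. Their poses are not given: they have to be found in the camera images.
- mat: Grey fabric place mat, 300 x 400 mm, 4 mm thick, lying fixed on the table. Origin at the centre of its underside; x points to its far edge (150 mm from the centre; away from the robot and the diner, give or take 0.3 rad), y to its left edge (200 mm from the centre).
- plate: Off-white round plate with a thin grey-green line round its rim, lying fixed on the mat, 180 mm across, left of and nearer than the mat's middle. Origin at the centre of its underside, 4.5 mm above the table; its rim is 16 mm and its flat inner floor (radius 50 mm) 5 mm above the origin; its axes are those of the mat. Its centre is at x = -40, y = +45 mm in the mat's frame.
- coaster: Round cork coaster, 81 mm across, 8 mm tall, fixed in the far right corner of the mat, with a flat recess 70 mm across whose floor is 4 mm above its underside. Origin at the centre of its underside, 4.5 mm above the table.
- egg_rack: Small light wooden egg rack for two eggs, 62 x 112 mm, 38 mm tall, fixed on the table: two round wells 35 mm across, 54 mm apart along its y axis; one holds the egg, the other is empty. Origin at the centre of its underside.
- egg_mid (a point): Brown boiled egg, 45 mm in diameter at its widest, 58 mm tall, 60 g, standing blunt end down in the rack. Point: on its axis half-way up, 29 mm above its lower (blunt) end; it is widest 3 mm below this point. z is its long axis, towards the pointed end. At rest in the rack or the egg cup its lowest 10 mm is inside the opening.
- egg_cup_mid (a point): Off-white china egg cup on a stem with a round foot, 70 mm tall, 90 g, empty. Its bowl is 43 mm across outside and 35 mm inside at the mouth, the foot 45 mm, the stem 17 mm. Point: on its axis half-way up, 35 mm above its underside. With the egg in place the egg's half-way point is about 54 mm above this point.
- teaspoon_mid (a point): Steel teaspoon, 137 mm long, 13 mm high, lying on the table left of the mat. Point: half-way along and half-way up, 6.5 mm above its underside. x points along it to the bowl end (28 mm wide); the handle end is 16 mm wide. At this point the handle, 8 mm wide and 4 mm thick, arches clear of the table, its top 12.5 mm above the spoon's underside.
- shaker_mid (a point): Salt shaker: clear glass body with a rounded grey metal top, 44 mm in diameter, 90 mm tall. Point: on its axis half-way up, 45 mm above its underside; the body has full width up to about 70 mm above the underside.
- mug_mid (a point): Small clear glass mug, upright, 66 mm in diameter (base 62 mm), 74 mm tall, hollow and open at the top, with one handle. Point: on the axis of its round body half-way up, 37 mm above its underside. The handle points along -y and reaches 59 mm from the axis; it is 8 mm thick along x.
- spice_jar_mid (a point): Clear glass spice jar with a printed label and a flat white lid, 47 mm in diameter, 98 mm tall; a bystander. Point: on its axis half-way up, 49 mm above its underside.
Things that resemble listed ones, but are neither listed nor needed, are in the scene too. Leave any blue, green or purple look-alike of the part that bears egg_cup_mid alone.

How it is judged:
By the outcome, as a careful person would: the job done as asked, in the order asked, and still so for the second after the job is handed in, with the robot touching nothing.
It also fails if it takes over 144 s, if anything falls off the work surface, if the arm or the gripper's body presses on something with over 40 N, if the wrist force passes 120 N, or if a joint passes its speed limit or range.

### The arm

A 6-joint arm with a two-finger parallel gripper is mounted at the origin on a cart in front of the work surface, level with it; the furniture and walls round the work are solid. World frame = base frame: x ahead of the robot, y to its left, z up, the work surface at z = 0. Lengths are in m, angles in degrees, forces in N, time in s.
With the tool pointing down it reaches from about 0.35 to 0.975 m from the base axis. Payload 7.1 kg.
Tool frame: the origin (TCP) lies at the very end of the fingers, on their centre line; the grasp point (between the pads) lies 19 mm behind it; z points along the fingers, y is the line along which they close (so a half turn about z gives the same grasp; the last joint's range is limited). The gripper opens to 88 mm and grips with 3 to 60 N. Pads are 20 mm wide; open, the fingers measure 115 mm over their backs; the gripper's body (75 mm by 178 mm) begins 61 mm behind the grasp point.
Start: joints at [-69.672, 24.242, 93.386, -0, 62.372, -1.089], TCP at [0.228, -0.582, 0.223] pointing down, gripper open.
Joint ranges: [-172.04, 172.04], [-51.8, 120.97], [4.93, 147.93], [-75.15, 255.16], [6.16, 154.13], [-145.62, 145.62]. Speed limits (degrees/s): [136.94, 136.94, 172.46, 180, 180, 180].

### API

Orientations are given as a 3x3 rotation matrix whose columns are the frame's x, y, z axes.
In Python, from rig import status, read_camera, camera_params, workorder, spotter gives the robot as it stands.
- The arm moves only by the tool move_arm, never from a script. Its argument "plan" is a list of rows, each a list of 3 entries, a list of its own where there are three numbers: the shift along the tool's x, y, z as a fraction of full scale, then the turn, a rotation vector about the tool's x, y, z as a fraction of full scale, then the opening in per cent of the stroke, from 0 (shut) to 100 (fully open). In form: [[[dx, dy, dz], [wx, wy, wz], claw], ...]. A call has 1 to 10 rows; each row is the pose to reach, as a shift and turn from the pose commanded when the call began, along the tool's axes at that moment, turning the shorter way round; what a row does not reach only later rows make up. Full scale, the value 1, is 0.5 m for a shift and 360 degrees for a turn. A row lasts 1/12 s, in which the tool goes at most 41.7 mm and 7.16 degrees, less where a joint would pass 70% of its speed; a pose out of reach is approached as far as the arm can. A call with a number of a shift or a turn outside -1 to 1 is refused whole. A call with a gripper value outside its range is refused whole. The fingers move at their own pace and stop on an object; the grip force is fixed at half the most. Time passes only in rows, so rows that repeat a pose let the fingers close. It gives the time, the measured TCP pose, the force, the opening and the grip force at its end, in the units of the state.
- status.read_state(): the state, without advancing time (a new reading comes with each control period).
- read_camera(name): name is "side" or "top"; returns (picture, depth): 420x560x3 uint8, red, green, blue; 420x560 float32, m along the optical axis (not along the pixel's ray), 0 where there is no reading.
- camera_params(name): a dict with "mtx" (3x3 intrinsics, pixels), "D" ([k1, k2, p1, p2, k3] as OpenCV has them; the pictures are not rectified), "world_to_cam" (4x4, takes a point from world to camera coordinates). Camera axes: x right, y down, z forward; pixel columns grow to the right and rows downward; lengths in m; the calibration is good to about 2 mm. A picture is of the moment at which its call begins. camera_params takes no time and is no camera call.
- workorder.sign_off(): hands the job in; it is judged then, once.
Trained networks look in the newest picture that a camera, given by its name, has taken for a name from the list of things; names that differ only in an ending like _2 or _b are one class to them, and where a whole thing is asked for, a point or a joint stands for the part that bears it (a point fixed in the world has none). Each returns a list of dicts, best first, with "score" (0 to 1); they miss things now and then, are a little off and sometimes report something else, mostly with a low value. They report only what shows in the picture. A call takes as long as a camera call. They do not tell look-alikes from the thing itself.
- spotter.search_frame(camera, name): "uv" ([column, row] in pixels, amid what is visible of it).
- spotter.pinpoint(camera, name): "uv" ([column, row] in pixels: a listed point, or the origin of a listed thing).
The state is a dict: "clock": time; "qpos": joint angles; "qvel": joint speeds; "joint_torque": joint torques, N m; "tool_pos": TCP position; "tcp_rot": TCP orientation; "contact_force": force on the tool from outside, world axes, zero at the start; "wrist_torque": the same for the moment, N m; "width": opening from 0.0 (shut) to 1.0 (fully open); "grasp_force": force on a finger pad.
Only numpy, scipy, OpenCV 4.12 (cv2) and the standard library are available. Lean on these libraries where they do the work, as an engineer would, in place of code of your own. Each camera call takes 0.05 s, during which the arm holds its last target. There are 200 camera calls.

## Working session

There is one attempt and no reset: what is moved stays moved. The work goes in short steps, Python scripts to look and compute and a tool call to move; the robot and the scene stay as the last step left them, time stands still between calls to the robot, and variables do not carry over. Pictures are saved under pics/ and viewed, at most 19 in all, crops included, and the job is handed in when it is done.

Besides the shell and the picture viewer there is one more tool, called after "Call:" as name(argument=value, ...) on one line, values as JSON. move_arm: Moves the arm, as the interface text tells. Shift numbers are shares of 0.5 m and turn numbers shares of 360 degrees, none past 1 either way. Its arguments: {"type":"object","properties":{"plan":{"type":"array"}},"required":["plan"]}

```bash
mkdir -p pics; cat > h.py <<'E'
import numpy as np, cv2
from rig import status, read_camera, camera_params, workorder, spotter
def snap(cam,name=None,crop=None,scale=1):
    p,d=read_camera(cam)
    if name:
        q=p if crop is None else p[crop[1]:crop[3],crop[0]:crop[2]]
        q=cv2.resize(q,None,fx=scale,fy=scale,interpolation=cv2.INTER_CUBIC)
        cv2.imwrite('pics/'+name+'.png',q[:,:,::-1])
    return p,d
def ray(cam,uv):
    c=camera_params(cam);T=np.linalg.inv(np.array(c['world_to_cam']))
    n=cv2.undistortPoints(np.array([[uv]],float),np.array(c['mtx']),np.array(c['D'],float))[0,0]
    r=T[:3,:3]@np.array([n[0],n[1],1]);return T[:3,3],r
def atz(cam,uv,z):
    o,r=ray(cam,uv);return o+r*(z-o[2])/r[2]
def atd(cam,uv,d):
    o,r=ray(cam,uv);return o+r*d
def proj(cam,P):
    c=camera_params(cam);W=np.array(c['world_to_cam'])
    uv,_=cv2.projectPoints(np.array(P,float).reshape(-1,3),cv2.Rodrigues(W[:3,:3])[0],W[:3,3],np.array(c['mtx']),np.array(c['D'],float))
    return uv[:,0]
E
python3 - <<'E'
from h import *
np.set_printoptions(precision=3,suppress=True)
Z=dict(mat=0,plate=.0045,coaster=.0045,egg_rack=0,egg_mid=None,egg_cup_mid=.035,teaspoon_mid=.0065,shaker_mid=.045,mug_mid=.037,spice_jar_mid=.049)
for cam in('top','side'):
    p,d=snap(cam,cam+'0',scale=1.4)
    c=camera_params(cam);print(cam,np.linalg.inv(np.array(c['world_to_cam']))[:3,3],np.array(c['mtx'])[0,0])
    for n,z in Z.items():
        for r in spotter.pinpoint(cam,n)[:4]:
            print(n,round(r['score'],2),np.round(r['uv']),atz(cam,r['uv'],.057 if z is None else z))
s=status.read_state();print(s)
E
```

```text
top [ 0.243 -0.009  1.52 ] 502.5526903040324
mat 0.86 [250. 202.] [0.526 0.077 0.   ]
plate 0.85 [235. 216.] [0.48  0.122 0.004]
coaster 0.67 [297. 174.] [ 0.618 -0.064  0.004]
egg_rack 0.97 [399. 184.] [ 0.595 -0.383  0.   ]
egg_mid 0.67 [368. 201.] [ 0.525 -0.275  0.057]
egg_mid 0.49 [397. 182.] [ 0.587 -0.362  0.057]
egg_cup_mid 0.68 [342. 224.] [ 0.46  -0.202  0.035]
egg_cup_mid 0.61 [337. 278.] [ 0.298 -0.186  0.035]
egg_cup_mid 0.56 [418. 220.] [ 0.477 -0.429  0.035]
egg_cup_mid 0.51 [347. 257.] [ 0.36  -0.216  0.035]
teaspoon_mid 0.7 [138. 209.] [0.495 0.42  0.006]
shaker_mid 0.54 [369. 198.] [ 0.538 -0.282  0.045]
mug_mid 0.8 [357. 170.] [ 0.626 -0.247  0.037]
mug_mid 0.63 [299. 173.] [ 0.612 -0.069  0.037]
spice_jar_mid 0.57 [419. 218.] [ 0.482 -0.43   0.049]
side [ 0.473 -1.07   0.662] 407.54057726599035
mat 0.8 [294. 209.] [0.531 0.067 0.   ]
plate 0.58 [281. 203.] [0.488 0.094 0.004]
coaster 0.86 [321. 228.] [ 0.608 -0.051  0.004]
coaster 0.19 [337. 261.] [ 0.637 -0.209  0.004]
egg_rack 0.87 [327. 312.] [ 0.592 -0.391  0.   ]
egg_mid 0.57 [326. 288.] [ 0.588 -0.376  0.057
[... 298 characters left out ...]
.295  0.045]
shaker_mid 0.73 [272. 302.] [ 0.469 -0.411  0.045]
mug_mid 0.72 [342. 261.] [ 0.642 -0.25   0.037]
spice_jar_mid 0.79 [274. 303.] [ 0.473 -0.418  0.049]
{'clock': 1.1, 'qpos': array([-69.672,  24.24 ,  93.387,  -0.003,  62.373,  -1.087]), 'qvel': array([-0.036, -0.011,  0.001,  0.078,  0.054, -0.081]), 'joint_torque': array([  0.   , -54.459, -27.405,   0.065,   0.017,  -0.   ]), 'tool_pos': array([ 0.228, -0.582,  0.223]), 'tcp_rot': array([[ 0.931,  0.365, -0.   ],
       [ 0.365, -0.931, -0.   ],
       [-0.   , -0.   , -1.   ]]), 'contact_force': array([-0.36 , -0.001,  1.296]), 'wrist_torque': array([-0.021,  0.034, -0.038]), 'grasp_force': 0.0, 'width': 1.0024766781479377}
```

View pics/top0.png

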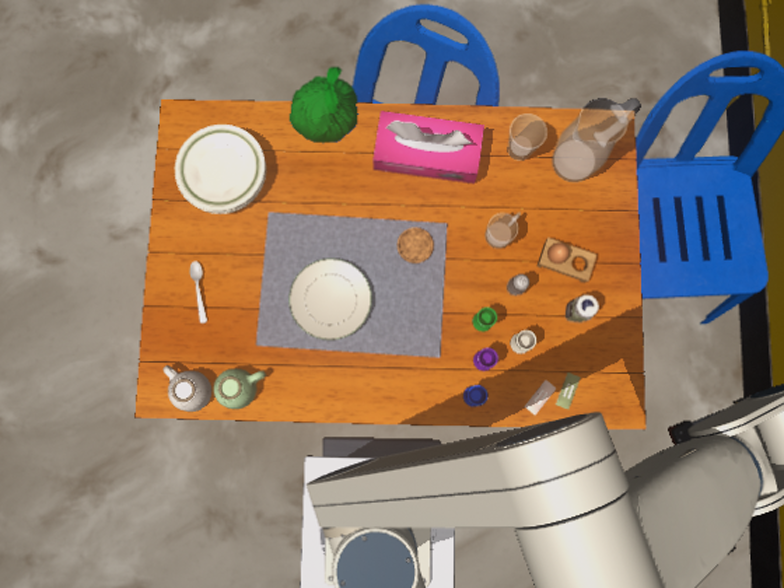

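View pics/side0.png

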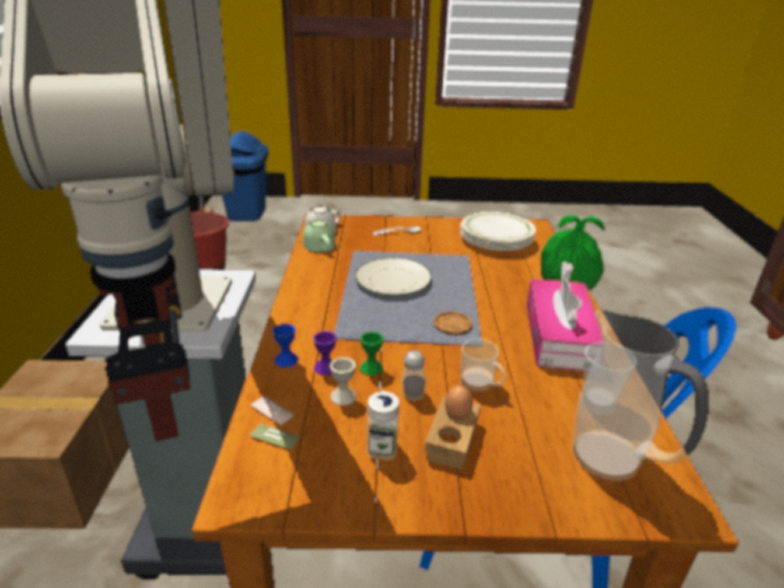

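Top view (1.4× scale), candidates for the egg cup: white (524,340), green (485,318), purple (486,357) and blue (475,395). White is the one that matches the description. The shaker is at (519,283), the jar at (583,307), the mug at (503,230) with its handle pointing to the far right, the egg at (558,252) in the rack's left well, the spoon at (198,292) with its bowl to the far side, and the coaster at (416,245). The pitchers, glass and teapots aren't needed.

```bash
cat > m.py <<'E'
from h import *
np.set_printoptions(precision=4,suppress=True)
def cloud(cam,d):
    v,u=np.nonzero(d>0);c=camera_params(cam);T=np.linalg.inv(np.array(c['world_to_cam']))
    n=cv2.undistortPoints(np.stack([u,v],1)[:,None].astype(float),np.array(c['mtx']),np.array(c['D'],float))[:,0]
    P=np.c_[n,np.ones(len(n))]*d[v,u][:,None]
    return P@T[:3,:3].T+T[:3,3],np.stack([u,v],1)
def near(P,xy,r,z0,z1):
    return (np.hypot(*(P[:,:2]-xy).T)<r)&(P[:,2]>z0)&(P[:,2]<z1)
E
python3 - <<'E'
from m import *
p,d=snap('top','topc',(320,140,450,300),4.6 if 0 else 3.7)
P,uv=cloud('top',d)
ps,ds=snap('side','sidec',(170,220,370,350),4)
Ps,uvs=cloud('side',ds)
for n,xy in dict(cup=(.40,-.29),shaker=(.535,-.285),egg=(.587,-.365),mug=(.63,-.248),jar=(.476,-.42),spoon=(.495,.41),coaster=(.615,-.06),plate=(.484,.11)).items():
    for nm,Q in(('top',P),('side',Ps)):
        r=.09 if n in('plate','spoon') else .033
        m=near(Q,np.array(xy),r,.004,.2);q=Q[m]
        if len(q)==0: print(n,nm,0);continue
        print(n,nm,len(q),'med',np.median(q,0),'min',q.min(0),'max',q.max(0))
# mat
t=near(P,np.array((.52,.08)),.4,-.01,.02);print('table z',np.median(P[t,2]))
hsv=cv2.cvtColor(p,cv2.COLOR_RGB2HSV);print(hsv[165,220],hsv[215,235])
m=((hsv[:,:,1]<75)).astype(np.uint8);m[:,:180]=0;m[:,330:]=0;m[:145]=0;m[265:]=0
cs,_=cv2.findContours(m,0,2);c=max(cs,key=cv2.contourArea);print(cv2.contourArea(c))
b=cv2.boxPoints(cv2.minAreaRect(c));print(b);B=np.array([atz('top',x,.004) for x in b]);print(B,[np.linalg.norm(B[i]-B[i-1]) for i in range(4)],B.mean(0))
E
```

```text
cup top 247 med [ 0.4021 -0.2926  0.0492] min [ 0.3675 -0.3175  0.004 ] max [ 0.4247 -0.2631  0.0758]
cup side 426 med [ 0.4016 -0.3074  0.0521] min [ 0.3814 -0.3226  0.0041] max [ 0.4216 -0.2799  0.0717]
shaker top 218 med [ 0.5199 -0.2767  0.0712] min [ 0.5031 -0.3156  0.0042] max [ 0.565  -0.2543  0.1   ]
shaker side 500 med [ 0.5223 -0.3029  0.0504] min [ 0.5028 -0.3119  0.004 ] max [ 0.5446 -0.278   0.0894]
egg top 357 med [ 0.5817 -0.3594  0.0567] min [ 0.5567 -0.3976  0.0045] max [ 0.6199 -0.3337  0.0923]
egg side 530 med [ 0.5871 -0.3847  0.0598] min [ 0.5577 -0.3972  0.0062] max [ 0.6197 -0.3372  0.0869]
mug top 300 med [ 0.6338 -0.2504  0.0159] min [ 0.6041 -0.2769  0.0043] max [ 0.6622 -0.215   0.0783]
mug side 427 med [ 0.6228 -0.2583  0.0495] min [ 0.6062 -0.2809  0.0043] max [ 0.6568 -0.2181  0.0754]
jar top 376 med [ 0.469  -0.4068  0.0927] min [ 0.4437 -0.4445  0.0041] max [ 0.502  -0.3893  0.1061]
jar side 1008 med [ 0.4716 -0.4401  0.0677] min [ 0.4481 -0.4479  0.004 ] max [ 0.4956 -0.3983  0.1003]
spoon top 507 med [0.494  0.4065 0.0059] min [0.4074 0.3204 0.004 ] 
[... 241 characters left out ...]
230 med [ 0.6157 -0.0588  0.008 ] min [ 0.5827 -0.0924  0.0043] max [ 0.6478 -0.0292  0.0133]
plate top 2619 med [0.4846 0.1117 0.0125] min [0.3942 0.0206 0.004 ] max [0.5738 0.1995 0.0309]
plate side 1158 med [0.4847 0.1163 0.0102] min [0.3982 0.0223 0.004 ] max [0.5738 0.1991 0.023 ]
table z 0.0017032969798570496
[145  11 144] [ 20  33 227]
12130.5
[[182.7882 246.3357]
 [188.8489 150.8793]
 [319.9553 159.2035]
 [313.8946 254.66  ]]
[[ 0.3831  0.2764  0.004 ]
 [ 0.6824  0.2738  0.004 ]
 [ 0.6654 -0.1361  0.004 ]
 [ 0.3677 -0.1208  0.004 ]] [np.float64(0.3975276268835404), np.float64(0.29933394913179884), np.float64(0.4102643522539591), np.float64(0.29809197535026555)] [0.5246 0.0733 0.004 ]
```

View pics/topc.png

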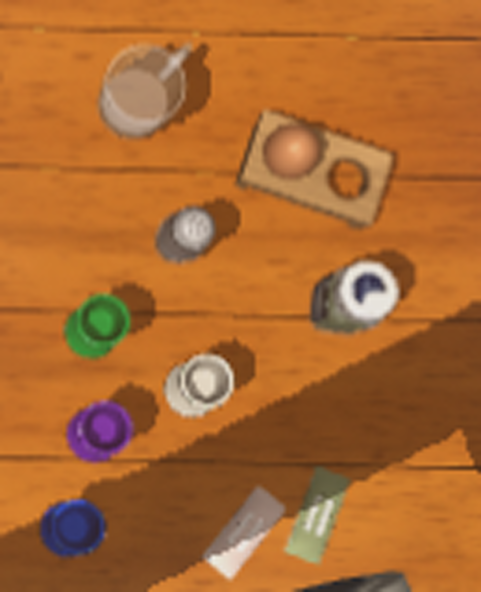

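View pics/sidec.png

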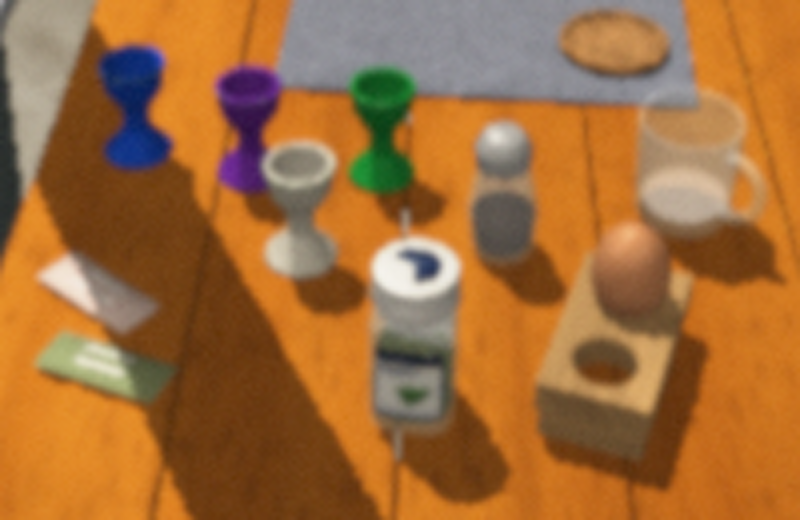

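The crops confirm the choice: the white cup is at top crop (205,383) / side crop (300,205). The other cups are coloured, the shaker is at side crop (503,195) and the jar at (415,340). Next I'll fit the poses precisely.

```bash
cat > fit.py <<'E'
from m import *
from scipy.optimize import minimize,least_squares
def iou(mask,polys):
    r=np.zeros(mask.shape,np.uint8);s=np.zeros((mask.shape[0]*4,mask.shape[1]*4),np.uint8)
    for q in polys: cv2.fillPoly(s,[np.int32(np.round((q+.5)*4-.5))],1)
    M=cv2.resize(mask,None,fx=4,fy=4,interpolation=cv2.INTER_NEAREST)
    return 1-(M&s).sum()/max((M|s).sum(),1)
def disc(xy,z,r):
    a=np.linspace(0,2*np.pi,72);return np.c_[xy[0]+r*np.cos(a),xy[1]+r*np.sin(a),np.full(72,z)]
def mn(f,x0,st):
    x0=np.array(x0,float);S=np.vstack([x0]+[x0+np.eye(len(x0))[i]*st[i] for i in range(len(x0))])
    return minimize(f,x0,method='Nelder-Mead',options=dict(initial_simplex=S,maxiter=150,xatol=1e-4,fatol=1e-5))
def rect(x,z,lx,ly):
    c,s=np.cos(x[2]),np.sin(x[2]);return [[x[0]+c*a-s*b,x[1]+s*a+c*b,z] for a,b in((lx,ly),(lx,-ly),(-lx,-ly),(-lx,ly))]
def hull(cam,pts): return cv2.convexHull(np.float32(proj(cam,pts)))[:,0]
def big(m):
    n,l,s,_=cv2.connectedComponentsWithStats(m.astype(np.uint8));return (l==1+np.argmax(s[1:,4])).astype(np.uint8)
def roi(m,b):
    o=np.zeros_like(m);o[b[1]:b[3],b[0]:b[2]]=m[b[1]:b[3],b[0]:b[2]];return o
E
python3 - <<'E'
from fit import *
for cam in('top','side'):
    p,d=read_camera(cam);P,uv=cloud(cam,d);hsv=cv2.cvtColor(p,cv2.COLOR_RGB2HSV);H,S,V=[hsv[:,:,i].astype(int) for i in range(3)]
    b=(175,140,330,265) if cam=='top' else (238,178,348,246)
    m=big(roi((S<75).astype(np.uint8),b));k=np.zeros_like(m);cs,_=cv2.findContours(m,0,2);cv2.fillPoly(k,[max(cs,key=cv2.contourArea)],1)
    r=mn(lambda x:iou(k,[hull(cam,rect(x,.004,.15,.2))]),[.524,.07,-.04],[.01,.01,.03]);print(cam,'mat',r.x,r.fun)
    # rims from cloud
    def circ(q,R):
        s=least_squares(lambda c:np.hypot(*(q[:,:2]-c).T)-R,np.median(q[:,:2],0),loss='soft_l1',f_scale=.002);return s.x,np.sqrt(np.mean(s.fun**2))
    Zc=P[:,2]
    q=P[near(P,np.array([.4,-.297]),.035,.058,.08)];print('cup rim',len(q),(q.min(0)+q.max(0))/2,q.mean(0))
    q=P[near(P,np.array([.522,-.29]),.035,.07,.1)];print('shaker top',len(q),(q.min(0)+q.max(0))/2,q.mean(0))
    q=P[near(P,np.array([.522,-.29]),.035,.015,.065)];print('shaker body r22',circ(q,.022))
    q=P[near(P,np.array([.625,-.25]),.05,.025,.09)];print('mug body r33',circ(q,.033),(q.min(0)+q.max(0))/2)
    q=P[near(P,np.array([.585,-.37]),.03,.048,.1)]
    s=least_squares(lambda c:np.hypot(np.linalg.norm(q[:,:2]-c[:2],axis=1)/.0225,(q[:,2]-c[2])/np.where(q[:,2]>c[2],.032,.026))-1,[.585,-.365,.055],loss='soft_l1',f_scale=.05);print('egg',len(q),s.x,s.cost,q[:,2].max())
    # egg mask
    b=(380,170,415,195) if cam=='top' else (315,270,345,302)
    if cam=='side':
        # image bounding boxes in crop for white cup: bowl and foot
        w=big(roi(((S<90)&(V>90)).astype(np.uint8),(232,252,258,292)));ys,xs=np.nonzero(w);print('cup side mask',xs.min(),xs.max(),ys.min(),ys.max())
        for y in range(ys.min(),ys.max()+1,3): print(y,xs[ys==y].min(),xs[ys==y].max(),end='; ')
    else:
        w=big(roi(((S<40)&(V>100)).astype(np.uint8),(115,180,160,235)));ys,xs=np.nonzero(w);
        e=np.array([atz('top',(x,y),.008) for x,y in zip(xs,ys)])[:,:2];c=e.mean(0);_,_,vt=np.linalg.svd(e-c);a=vt[0]*np.sign(vt[0][0]);t=(e-c)@a;print('spoon',len(e),c,a,t.min(),t.max(),'mid',c+a*(t.min()+t.max())/2,np.degrees(np.arctan2(a[1],a[0])))
E
```

```text
top mat [ 0.5247  0.0728 -0.0397] 0.01582295823556079
cup rim 82 [ 0.4031 -0.2943  0.0669] [ 0.4043 -0.297   0.0681]
shaker top 112 [ 0.5234 -0.2828  0.0828] [ 0.5222 -0.2815  0.0845]
shaker body r22 (array([ 0.527 , -0.2853]), np.float64(0.0020077283214545772))
mug body r33 (array([ 0.6368, -0.2453]), np.float64(0.002674681503161649)) [ 0.6389 -0.245   0.0538]
egg 189 [ 0.5906 -0.3676  0.0536] 0.3031538902473094 0.08972836439791809
spoon 174 [0.5046 0.4104] [0.9781 0.2083] -0.07447548216162757 0.05897546302414993 mid [0.497  0.4087] 12.019887710293371
side mat [ 0.5231  0.0665 -0.0396] 0.03791640802813989
cup rim 163 [ 0.4013 -0.3005  0.0645] [ 0.4012 -0.3003  0.0653]
shaker top 145 [ 0.5216 -0.2934  0.0798] [ 0.5215 -0.2969  0.0815]
shaker body r22 (array([ 0.5237, -0.2853]), np.float64(0.0021769520057567395))
mug body r33 (array([ 0.6392, -0.2519]), np.float64(0.0022860438847640474)) [ 0.6394 -0.2525  0.0499]
egg 347 [ 0.5913 -0.3715  0.0537] 0.2556819026587892 0.0867606400974319
cup side mask 235 253 256 289
256 243 249; 259 235 252; 262 235 252; 265 236 251; 268 238 250; 271 240 248; 274 242 247; 277 242 247; 280 238 252; 283 237 253; 286 238 252; 289 245 245;
```

```bash
python3 - <<'E'
from fit import *
def body(cam,xy,secs):
    return [hull(cam,np.vstack([disc(xy,z,r) for z,r in s])) for s in secs]
CUP=[[(.07,.0215),(.058,.021),(.046,.011)],[(.05,.0085),(0.003,.0085)],[(0,.0225),(.005,.0215),(.012,.009)]]
SH=[[(0,.021),(.07,.022),(.08,.019),(.087,.011),(.09,.004)]]
EGG=[[(.028+.026+.0225*0+np.sign(t)*(.032 if t>0 else .026)*abs(np.sin(t)),.0225*np.cos(t)) for t in np.linspace(-.3,1.55,9)]]
EGG=[[(max(z,.04),r) for z,r in EGG[0]]]
MUG=[[(0,.031),(.074,.033)]]
PL=[[(.0205,.09)]];CO=[[(.0125,.0405),(.0045,.0405)]]
for cam in('top','side'):
    p,d=read_camera(cam);P,uv=cloud(cam,d);hsv=cv2.cvtColor(p,cv2.COLOR_RGB2HSV);H,S,V=[hsv[:,:,i].astype(int) for i in range(3)]
    T=cam=='top'
    white=((S<90)&(V>90)).astype(np.uint8)
    job=dict(cup=(CUP,white,(362,233,386,256) if T else (232,250,259,292),[.402,-.297]),
      shaker=(SH,((S<150)&(V>60)).astype(np.uint8),(360,194,380,212) if T else (285,246,306,288),[.523,-.286]),
      egg=(EGG,None,None,[.59,-.369]),
      plate=(PL,((((H<40)|(S>30))&(V>170))).astype(np.uint8),(200,178,270,250) if T else (250,180,312,216),[.484,.11]),
      coaster=(CO,((S>75)).astype(np.uint8),(280,158,313,192) if T else (307,219,340,243),[.615,-.06]))
    for n,(B,m,b,x0) in job.items():
        if n=='egg':
            # redder than wood rack
            b=(388,168,412,192) if T else (314,270,342,298)
            m=((p[:,:,0].astype(int)-p[:,:,2]>35)&(H<(11)) ).astype(np.uint8)
        m=big(roi(m,b));k=np.zeros_like(m);cs,_=cv2.findContours(m,0,2);cv2.fillPoly(k,[max(cs,key=cv2.contourArea)],1)
        r=mn(lambda x:iou(k,body(cam,x,B)),x0,[.006,.006]);print(cam,n,r.x,round(r.fun,3),k.sum())
    # mug: edges overlay
    q=P[near(P,np.array([.637,-.248]),.075,.015,.09)];rr=np.hypot(*(q[:,:2]-[.637,-.248]).T);h=q[(rr>.039)];print('handle',len(h),h.mean(0),np.degrees(np.arctan2(*(h.mean(0)[:2]-[.637,-.248])[::-1])),rr.max())
    o=p.copy()
    b=(340,150,392,190) if T else (315,225,375,290)
    f=10 if T else 8
    o=cv2.resize(p[b[1]:b[3],b[0]:b[2]],None,fx=f,fy=f,interpolation=cv2.INTER_CUBIC)
    for z,r in((.074,.033),(0.001,.031)):
        cv2.polylines(o,[np.int32((proj(cam,disc((.637,-.248),z,r))-b[:2]+.5)*f)],True,(0,0,255),1)
    globals()['o_'+cam]=o
h=max(o_top.shape[0],o_side.shape[0]);A=[cv2.copyMakeBorder(o,0,h-o.shape[0],0,0,0) for o in(o_top,o_side)]
I=np.hstack(A);I=cv2.resize(I,None,fx=.78,fy=.78);cv2.imwrite('pics/mug.png',I[:,:,::-1]);print(I.shape)
E
```

```text
top cup [ 0.402  -0.2949] 0.1 227
top shaker [ 0.5231 -0.2842] 0.263 184Traceback (most recent call last):
  File "<stdin>", line 24, in <module>
  File "fit.py", line 17, in big
    n,l,s,_=cv2.connectedComponentsWithStats(m.astype(np.uint8));return (l==1+np.argmax(s[1:,4])).astype(np.uint8)
                                                                              ~~~~~~~~~^^^^^^^^^
    return _wrapfunc(a, 'argmax', axis=axis, out=out, **kwds)
    return bound(*args, **kwds)
ValueError: attempt to get argmax of an empty sequence
```

```bash
python3 - <<'E'
from fit import *
def body(cam,xy,secs):
    return [hull(cam,np.vstack([disc(xy,z,r) for z,r in s])) for s in secs]
CUP=[[(.07,.0215),(.058,.021),(.046,.011)],[(.05,.0085),(0.003,.0085)],[(0,.0225),(.005,.0215),(.012,.009)]]
SH=[[(0,.021),(.07,.022),(.08,.019),(.087,.011),(.09,.004)]]
PL=[[(.0205,.09)]];CO=[[(.0125,.0405),(.0045,.0405)]]
for cam in('top','side'):
    p,d=read_camera(cam);P,uv=cloud(cam,d);hsv=cv2.cvtColor(p,cv2.COLOR_RGB2HSV);H,S,V=[hsv[:,:,i].astype(int) for i in range(3)]
    T=cam=='top'
    if T: print('egg rgb',p[181,399],hsv[181,399],'rack',p[175,393],hsv[190,408],p[190,408])
    else: print('egg rgb',p[287,327],hsv[287,327],'rack',hsv[310,325])
    white=((S<90)&(V>90)).astype(np.uint8)
    job=dict(cup=(CUP,white,(362,233,386,256) if T else (232,250,259,292),[.402,-.297]),
      shaker=(SH,((S<150)&(V>60)).astype(np.uint8),(360,194,380,212) if T else (285,246,306,288),[.523,-.286]),
      plate=(PL,((((H<60)&(S>15))&(V>130))).astype(np.uint8),(200,178,270,250) if T else (250,180,312,216),[.484,.11]),
      coaster=(CO,((S>75)).astype(np.uint8),(280,158,313,192) if T else (307,219,340,243),[.615,-.06]))
    for n,(B,m,b,x0) in job.items():
        m=big(roi(m,b));k=np.zeros_like(m);cs,_=cv2.findContours(m,0,2);cv2.fillPoly(k,[max(cs,key=cv2.contourArea)],1)
        r=mn(lambda x:iou(k,body(cam,x,B)),x0,[.006,.006]);print(cam,n,r.x,round(r.fun,3),k.sum())
    q=P[near(P,np.array([.637,-.248]),.075,.015,.09)];rr=np.hypot(*(q[:,:2]-[.637,-.248]).T);h=q[(rr>.039)]
    if len(h):print('handle',len(h),h.mean(0),np.degrees(np.arctan2(*(h.mean(0)[:2]-[.637,-.248])[::-1])),rr.max())
    b=(340,150,392,190) if T else (315,225,375,290)
    f=10 if T else 8
    o=cv2.resize(p[b[1]:b[3],b[0]:b[2]],None,fx=f,fy=f,interpolation=cv2.INTER_CUBIC)
    for z,r in((.074,.033),(0.001,.031)):
        cv2.polylines(o,[np.int32((proj(cam,disc((.637,-.248),z,r))-b[:2]+.5)*f)],True,(0,0,255),1)
    globals()['o_'+cam]=o
h=max(o_top.shape[0],o_side.shape[0]);A=[cv2.copyMakeBorder(o,0,h-o.shape[0],0,0,0) for o in(o_top,o_side)]
I=np.hstack(A);I=cv2.resize(I,None,fx=.78,fy=.78);cv2.imwrite('pics/mug.png',I[:,:,::-1]);print(I.shape)
E
```

```text
egg rgb [229 164 112] [ 13 130 229] rack [174 126  78] [ 15 143 171] [171 124  75]
top cup [ 0.402  -0.2949] 0.1 227
top shaker [ 0.5231 -0.2842] 0.263 184
top plate [0.4862 0.1201] 0.118 2441
top coaster [ 0.6129 -0.063 ] 0.049 530
handle 14 [ 0.6717 -0.2809  0.057 ] -43.53062297434588 0.05497028107437849
egg rgb [163 105  69] [ 11 147 163] rack [ 15 141  96]
side cup [ 0.3995 -0.2993] 0.146 424
side shaker [ 0.5233 -0.2826] 0.174 499
side plate [0.486  0.1161] 0.027 1120
side coaster [ 0.6119 -0.0645] 0.109 353
handle 85 [ 0.6708 -0.2879  0.0451] -49.72376044576134 0.06289964600334368
(406, 780, 3)
```

View pics/mug.png

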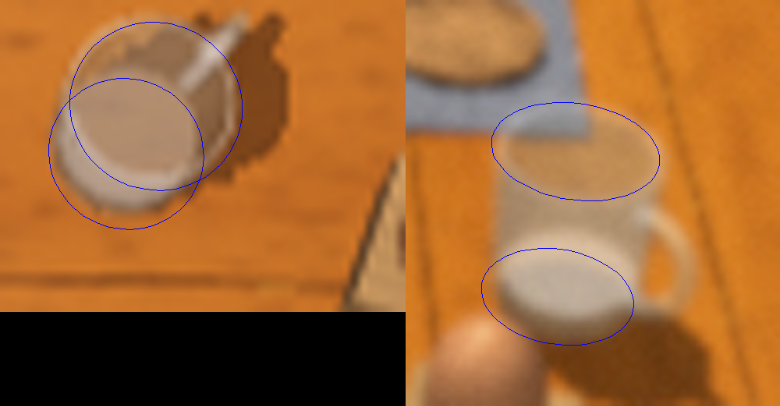

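The overlay shows the mug axis about 2.5 mm further in x than my guess, so I'll use (0.640, -0.2485), with the handle at about -46°. I'll fetch the cup first.

```bash
cat > g.py <<'E'
import sys
from h import *
from scipy.spatial.transform import Rotation as Ro
# args: groups x,y,z,psi ; shifts from the present pose
s=status.read_state();p=np.array(s['tool_pos']);R=np.array(s['tcp_rot'])
print('t',s['clock'],'pos',np.round(p,4),'psi',round(np.degrees(np.arctan2(R[1,1],R[0,1])),2),'q6',round(s['qpos'][5],1),'F',np.round(s['contact_force'],1),'w',round(s['width']*88,1),round(s['grasp_force'],1))
for a in sys.argv[1:]:
    x,y,z,ps=map(float,a.split(','));c,n=np.cos(np.radians(ps)),np.sin(np.radians(ps))
    Rt=np.array([[-n,c,0],[c,n,0],[0,0,-1.]])
    if np.linalg.det(Rt)<0: Rt[:,0]*=-1
    print(a,np.round(R.T@(np.array([x,y,z])-p)/.5,3).tolist(),np.round(Ro.from_matrix(R.T@Rt).as_rotvec(degrees=True)/360,4).tolist())
E
python3 g.py .401,-.297,.16,-10 .401,-.297,.04,-10; python3 - <<'E'
from h import *
print(atz('top',(340+243/7.8,150+17/7.8),.055), atz('top',(340+152/7.8,150+103/7.8),.074))
E
```

```text
t 1.45 pos [ 0.2282 -0.5818  0.2227] psi -68.58 q6 -1.1 F [-0.  -1.4 -0.7] w 87.9 0.0
.401,-.297,.16,-10 [0.53, -0.404, 0.125] [-0.0, 0.0, -0.1627]
.401,-.297,.04,-10 [0.53, -0.404, 0.365] [-0.0, 0.0, -0.1627]
[ 0.67719782 -0.28655844  0.055     ] [ 0.63668108 -0.24787527  0.074     ]
```

Call:
move_arm(plan=[[[0.53, -0.404, 0.125], [0, 0, -0.163], 100], [[0.53, -0.404, 0.125], [0, 0, -0.163], 100], [[0.53, -0.404, 0.125], [0, 0, -0.163], 100], [[0.53, -0.404, 0.125], [0, 0, -0.163], 100], [[0.53, -0.404, 0.125], [0, 0, -0.163], 100], [[0.53, -0.404, 0.125], [0, 0, -0.163], 100], [[0.53, -0.404, 0.125], [0, 0, -0.163], 100], [[0.53, -0.404, 0.125], [0, 0, -0.163], 100], [[0.53, -0.404, 0.125], [0, 0, -0.163], 100], [[0.53, -0.404, 0.125], [0, 0, -0.163], 100]])

```text
clock: 2.28
tool_pos: [0.402, -0.2949, 0.1598]
tcp_rot: [[0.167, 0.986, -0.001], [0.986, -0.167, 0.001], [0.001, -0.001, -1.0]]
contact_force: [0.1, 0.7, -0.2]
width: 0.999
grasp_force: 0.0
```

```bash
python3 g.py .401,-.297,.04,-10
```

```text
t 2.2833 pos [ 0.402  -0.2949  0.1598] psi -9.64 q6 -28.0 F [ 0.1  0.7 -0.2] w 87.9 0.0
.401,-.297,.04,-10 [-0.005, -0.001, 0.24] [-0.0001, -0.0001, 0.001]
```

Call:
move_arm(plan=[[[0, 0, 0.06], [0, 0, 0], 100], [[0, 0, 0.12], [0, 0, 0], 100], [[0, 0, 0.18], [0, 0, 0], 100], [[0, 0, 0.24], [0, 0, 0], 100], [[0, 0, 0.24], [0, 0, 0], 100], [[0, 0, 0.24], [0, 0, 0], 100]])

```text
clock: 2.78
tool_pos: [0.4, -0.2976, 0.0395]
tcp_rot: [[0.174, 0.985, -0.002], [0.985, -0.174, 0.002], [0.001, -0.003, -1.0]]
contact_force: [0.4, -0.3, 0.8]
width: 0.995
grasp_force: 0.0
```

Call:
move_arm(plan=[[[0, 0, 0], [0, 0, 0], 0], [[0, 0, 0], [0, 0, 0], 0], [[0, 0, 0], [0, 0, 0], 0], [[0, 0, 0], [0, 0, 0], 0], [[0, 0, 0], [0, 0, 0], 0], [[0, 0, 0], [0, 0, 0], 0], [[0, 0, 0], [0, 0, 0], 0], [[0, 0, 0], [0, 0, 0], 0], [[0, 0, 0], [0, 0, 0], 0], [[0, 0, 0], [0, 0, 0], 0]])

```text
clock: 3.62
tool_pos: [0.4013, -0.2971, 0.0404]
tcp_rot: [[0.172, 0.985, 0.0], [0.985, -0.172, -0.0], [-0.0, 0.0, -1.0]]
contact_force: [-0.8, 0.2, 6.1]
width: 0.469
grasp_force: 30.0
```

```bash
python3 g.py
```

```text
t 3.6167 pos [ 0.4013 -0.2971  0.0404] psi -9.9 q6 -28.0 F [-0.8  0.2  6.1] w 41.2 30.0
```

Call:
move_arm(plan=[[[0, 0, -0.03], [0, 0, 0], 0], [[0, 0, -0.07], [0, 0, 0], 0], [[0, 0, -0.13], [0, 0, 0], 0], [[0, 0, -0.2], [0, 0, 0], 0], [[0, 0, -0.2], [0, 0, 0], 0], [[0, 0, -0.2], [0, 0, 0], 0]])

```text
clock: 4.12
tool_pos: [0.4022, -0.2977, 0.1416]
tcp_rot: [[0.172, 0.985, 0.003], [0.985, -0.172, -0.002], [-0.002, 0.003, -1.0]]
contact_force: [-0.1, -0.2, -1.9]
width: 0.471
grasp_force: 30.0
```

```bash
python3 - <<'E'
from m import *
p,d=snap('side','lift',(200,190,320,290),6)
p,d=read_camera('top');P,_=cloud('top',d)
E
python3 g.py .486,.1175,.14,-10
```

```text
t 4.2167 pos [ 0.4006 -0.2965  0.1394] psi -9.9 q6 -28.0 F [-0.4  0.2 -1.5] w 41.2 30.0
.486,.1175,.14,-10 [0.845, 0.026, -0.001] [-0.0002, -0.0001, 0.0003]
```

View pics/lift.png

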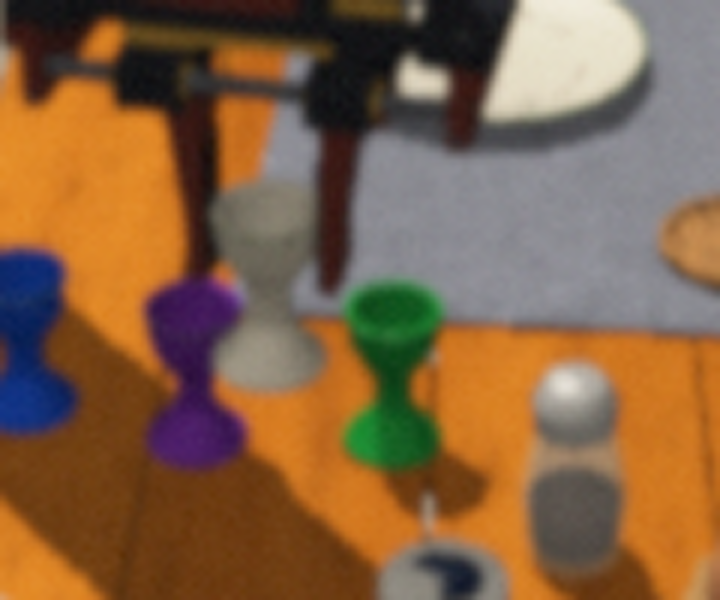

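The white cup hangs upright between the fingers at crop (265,285), clear of the coloured cups. Next I'll carry it over the plate.

Call:
move_arm(plan=[[[0.04, 0.001, 0], [0, 0, 0], 0], [[0.1, 0.003, 0], [0, 0, 0], 0], [[0.18, 0.006, 0], [0, 0, 0], 0], [[0.26, 0.008, 0], [0, 0, 0], 0], [[0.34, 0.01, 0], [0, 0, 0], 0], [[0.42, 0.013, 0], [0, 0, 0], 0], [[0.5, 0.015, 0], [0, 0, 0], 0], [[0.58, 0.018, 0], [0, 0, 0], 0], [[0.66, 0.02, 0], [0, 0, 0], 0], [[0.74, 0.023, 0], [0, 0, 0], 0]])

```text
clock: 5.05
tool_pos: [0.4747, 0.0674, 0.1384]
tcp_rot: [[0.172, 0.985, -0.004], [0.985, -0.172, -0.0], [-0.001, -0.003, -1.0]]
contact_force: [1.0, -1.0, -0.8]
width: 0.47
grasp_force: 30.0
```

Call:
move_arm(plan=[[[0.065, 0.002, 0], [0, 0, 0], 0], [[0.105, 0.003, 0], [0, 0, 0], 0], [[0.105, 0.003, 0.04], [0, 0, 0], 0], [[0.105, 0.003, 0.08], [0, 0, 0], 0], [[0.105, 0.003, 0.12], [0, 0, 0], 0], [[0.105, 0.003, 0.14], [0, 0, 0], 0], [[0.105, 0.003, 0.14], [0, 0, 0], 0], [[0.105, 0.003, 0.14], [0, 0, 0], 0]])

```text
clock: 5.72
tool_pos: [0.4857, 0.1167, 0.0691]
tcp_rot: [[0.172, 0.985, -0.003], [0.985, -0.172, -0.001], [-0.001, -0.003, -1.0]]
contact_force: [0.4, -0.5, -1.3]
width: 0.467
grasp_force: 30.0
```

```bash
python3 - <<'E'
from m import *
snap('side','pl',(220,130,340,230),6)
E
python3 g.py .486,.1175,.05,-10
```

```text
t 5.7667 pos [0.4865 0.1168 0.07  ] psi -9.92 q6 22.1 F [ 0.3  0.4 -0.4] w 41.1 30.0
.486,.1175,.05,-10 [0.001, -0.001, 0.04] [-0.0001, 0.0001, 0.0002]
```

View pics/pl.png

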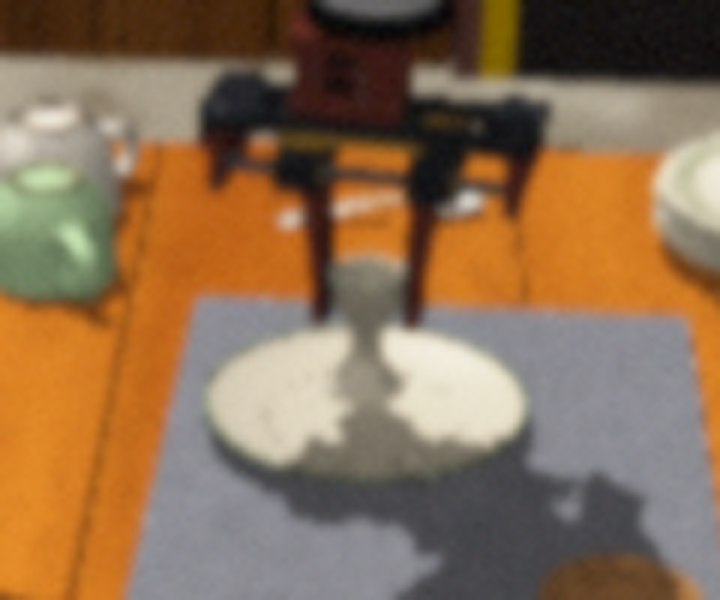

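The cup is centred left-right over the plate (cup axis ~367, plate centre ~367). I'll lower it 20 mm, release and back off.

Call:
move_arm(plan=[[[0, 0.001, 0.015], [0, 0, 0], 0], [[0, 0.001, 0.03], [0, 0, 0], 0], [[0, 0.001, 0.036], [0, 0, 0], 0], [[0, 0.001, 0.039], [0, 0, 0], 0], [[0, 0.001, 0.04], [0, 0, 0], 0], [[0, 0.001, 0.04], [0, 0, 0], 0], [[0, 0.001, 0.04], [0, 0, 0], 0]])

```text
clock: 6.35
tool_pos: [0.4873, 0.1169, 0.0504]
tcp_rot: [[0.172, 0.985, 0.0], [0.985, -0.172, 0.0], [0.0, 0.0, -1.0]]
contact_force: [-0.4, -0.1, -0.7]
width: 0.464
grasp_force: 30.0
```

Call:
move_arm(plan=[[[0, 0, 0], [0, 0, 0], 55], [[0, 0, 0], [0, 0, 0], 60], [[0, 0, 0], [0, 0, 0], 80], [[0, 0, 0], [0, 0, 0], 80], [[0, 0, 0], [0, 0, 0], 80], [[0, 0, 0], [0, 0, 0], 80], [[0, 0, -0.05], [0, 0, 0], 80], [[0, 0, -0.13], [0, 0, 0], 80], [[0, 0, -0.21], [0, 0, 0], 80], [[0, 0, -0.24], [0, 0, 0], 80]])

```text
clock: 7.18
tool_pos: [0.4893, 0.1174, 0.1747]
tcp_rot: [[0.172, 0.985, 0.006], [0.985, -0.172, 0.001], [0.002, 0.006, -1.0]]
contact_force: [1.3, 0.2, -0.2]
width: 0.803
grasp_force: 0.0
```

```bash
python3 g.py .523,-.2835,.17,0
```

```text
t 7.1833 pos [0.4893 0.1174 0.1747] psi -9.9 q6 22.0 F [ 1.3  0.2 -0.2] w 70.6 0.0
.523,-.2835,.17,0 [-0.778, 0.204, 0.009] [0.0009, -0.0003, -0.0275]
```

Call:
move_arm(plan=[[[-0.777, 0.209, 0], [0, 0, -0.0275], 80], [[-0.777, 0.209, 0], [0, 0, -0.0275], 80], [[-0.777, 0.209, 0], [0, 0, -0.0275], 80], [[-0.777, 0.209, 0], [0, 0, -0.0275], 80], [[-0.777, 0.209, 0], [0, 0, -0.0275], 80], [[-0.777, 0.209, 0], [0, 0, -0.0275], 80], [[-0.777, 0.209, 0], [0, 0, -0.0275], 80], [[-0.777, 0.209, 0], [0, 0, -0.0275], 80], [[-0.777, 0.209, 0], [0, 0, -0.0275], 80], [[-0.777, 0.209, 0], [0, 0, -0.0275], 80]])

```text
clock: 8.02
tool_pos: [0.5231, -0.287, 0.1702]
tcp_rot: [[0.001, 1.0, 0.0], [1.0, -0.001, -0.001], [-0.001, 0.0, -1.0]]
contact_force: [0.4, 0.6, -0.4]
width: 0.8
grasp_force: 0.0
```

```bash
cat > cupcheck.py <<'E'
from fit import *
def body(cam,xy,secs):
    return [hull(cam,np.vstack([disc(xy,z,r) for z,r in s])) for s in secs]
E
python3 - <<'E'
from cupcheck import *
ims=[]
for cam,b,f in(('top',(195,170,280,255),4.5),('side',(245,165,320,220),5)):
    p,d=read_camera(cam)
    o=cv2.resize(p[b[1]:b[3],b[0]:b[2]],None,fx=f,fy=f,interpolation=cv2.INTER_CUBIC)
    for z,r in((.0205,.09),):
        cv2.polylines(o,[np.int32((proj(cam,disc((.486,.1175),z,r))-b[:2]+.5)*f)],True,(0,0,255),1)
    for z,r in((.0795,.0215),(.0095,.0225)):
        cv2.polylines(o,[np.int32((proj(cam,disc((.487,.117),z,r))-b[:2]+.5)*f)],True,(255,0,0),1)
    ims.append(o)
h=max(o.shape[0] for o in ims)
I=np.hstack([cv2.copyMakeBorder(o,0,h-o.shape[0],0,0,0) for o in ims]);cv2.imwrite('pics/cp.png',I[:,:,::-1])
E
python3 g.py .523,-.2835,.03,0
```

```text
t 8.1167 pos [ 0.5237 -0.2885  0.1703] psi -0.25 q6 -29.7 F [-0.3  0.2 -0.3] w 70.3 0.0
.523,-.2835,.03,0 [0.01, -0.002, 0.281] [0.0003, 0.0003, -0.0007]
```

View pics/cp.png

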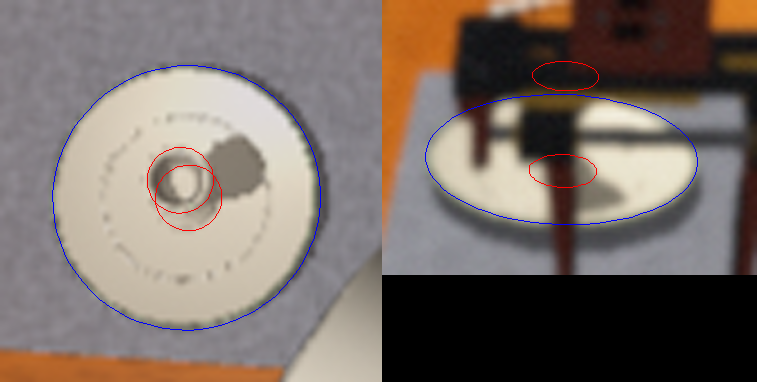

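The top view shows the plate outline fitting. The cup mouth at crop (184,183) is about 2 mm from the plate's centre, standing upright. On to the shaker.

Call:
move_arm(plan=[[[0.01, -0.002, 0.07], [0, 0, 0], 80], [[0.01, -0.002, 0.14], [0, 0, 0], 80], [[0.01, -0.002, 0.21], [0, 0, 0], 80], [[0.01, -0.002, 0.28], [0, 0, 0], 80], [[0.01, -0.002, 0.28], [0, 0, 0], 80], [[0.01, -0.002, 0.28], [0, 0, 0], 80]])

```text
clock: 8.62
tool_pos: [0.5208, -0.2772, 0.0288]
tcp_rot: [[-0.0, 1.0, -0.004], [1.0, 0.0, 0.002], [0.002, -0.004, -1.0]]
contact_force: [0.3, 0.3, 1.6]
width: 0.803
grasp_force: 0.0
```

Call:
move_arm(plan=[[[0, 0, 0], [0, 0, 0], 0], [[0, 0, 0], [0, 0, 0], 0], [[0, 0, 0], [0, 0, 0], 0], [[0, 0, 0], [0, 0, 0], 0], [[0, 0, 0], [0, 0, 0], 0], [[0, 0, 0], [0, 0, 0], 0], [[0, 0, 0], [0, 0, 0], 0], [[0, 0, 0], [0, 0, 0], 0], [[0, 0, 0], [0, 0, 0], 0]])

```text
clock: 9.37
tool_pos: [0.5229, -0.2793, 0.0316]
tcp_rot: [[0.0, 1.0, 0.001], [1.0, -0.0, -0.001], [-0.001, 0.001, -1.0]]
contact_force: [-1.0, 1.1, 8.1]
width: 0.454
grasp_force: 30.2
```

Call:
move_arm(plan=[[[0, 0, -0.03], [0, 0, 0], 0], [[0, 0, -0.07], [0, 0, 0], 0], [[0, 0, -0.13], [0, 0, 0], 0], [[0, 0, -0.2], [0, 0, 0], 0], [[0, 0, -0.25], [0, 0, 0], 0], [[0, 0, -0.25], [0, 0, 0], 0], [[0, 0, -0.25], [0, 0, 0], 0], [[0, 0, -0.25], [0, 0, 0], 0]])

```text
clock: 10.03
tool_pos: [0.5216, -0.2784, 0.1544]
tcp_rot: [[0.0, 1.0, -0.001], [1.0, -0.0, 0.001], [0.001, -0.001, -1.0]]
contact_force: [0.1, -0.4, -1.4]
width: 0.451
grasp_force: 29.5
```

```bash
python3 g.py .626,.112,.155,0
```

```text
t 10.0333 pos [ 0.5216 -0.2784  0.1544] psi -0.01 q6 -29.2 F [ 0.1 -0.4 -1.4] w 39.7 29.5
.626,.112,.155,0 [0.781, 0.209, -0.001] [-0.0002, -0.0001, -0.0]
```

Call:
move_arm(plan=[[[0.04, 0.01, 0], [0, 0, 0], 0], [[0.1, 0.025, 0], [0, 0, 0], 0], [[0.18, 0.045, 0], [0, 0, 0], 0], [[0.26, 0.065, 0], [0, 0, 0], 0], [[0.34, 0.09, 0], [0, 0, 0], 0], [[0.42, 0.11, 0], [0, 0, 0], 0], [[0.5, 0.13, 0], [0, 0, 0], 0], [[0.58, 0.155, 0], [0, 0, 0], 0], [[0.66, 0.175, 0], [0, 0, 0], 0], [[0.74, 0.196, 0], [0, 0, 0], 0]])

```text
clock: 10.87
tool_pos: [0.6191, 0.0931, 0.1528]
tcp_rot: [[-0.0, 1.0, -0.004], [1.0, 0.0, -0.001], [-0.001, -0.004, -1.0]]
contact_force: [0.7, -0.6, -0.9]
width: 0.453
grasp_force: 29.5
```

Call:
move_arm(plan=[[[0.03, 0.008, 0], [0, 0, 0], 0], [[0.05, 0.013, 0], [0, 0, 0], 0], [[0.05, 0.013, 0.05], [0, 0, 0], 0], [[0.05, 0.013, 0.11], [0, 0, 0], 0], [[0.05, 0.013, 0.17], [0, 0, 0], 0], [[0.05, 0.013, 0.2], [0, 0, 0], 0], [[0.05, 0.013, 0.2], [0, 0, 0], 0], [[0.05, 0.013, 0.2], [0, 0, 0], 0], [[0.05, 0.013, 0.2], [0, 0, 0], 0]])

```text
clock: 11.62
tool_pos: [0.6272, 0.1154, 0.0557]
tcp_rot: [[0.001, 1.0, 0.0], [1.0, -0.001, -0.0], [-0.0, 0.0, -1.0]]
contact_force: [0.3, 0.3, -0.7]
width: 0.455
grasp_force: 29.5
```

```bash
python3 g.py .626,.1165,.036,0
```

```text
t 11.6167 pos [0.6272 0.1154 0.0557] psi -0.05 q6 9.4 F [ 0.3  0.3 -0.7] w 40.0 29.5
.626,.1165,.036,0 [0.002, -0.002, 0.039] [0.0001, 0.0, -0.0001]
```

Call:
move_arm(plan=[[[0.002, -0.002, 0.02], [0, 0, 0], 0], [[0.002, -0.002, 0.032], [0, 0, 0], 0], [[0.002, -0.002, 0.037], [0, 0, 0], 0], [[0.002, -0.002, 0.039], [0, 0, 0], 0], [[0.002, -0.002, 0.039], [0, 0, 0], 0], [[0.002, -0.002, 0.039], [0, 0, 0], 0]])

```text
clock: 12.12
tool_pos: [0.626, 0.1173, 0.0359]
tcp_rot: [[-0.0, 1.0, 0.001], [1.0, 0.0, 0.0], [0.0, 0.001, -1.0]]
contact_force: [-0.1, 1.0, -1.4]
width: 0.453
grasp_force: 29.5
```

Call:
move_arm(plan=[[[0, 0, 0], [0, 0, 0], 55], [[0, 0, 0], [0, 0, 0], 60], [[0, 0, 0], [0, 0, 0], 80], [[0, 0, 0], [0, 0, 0], 80], [[0, 0, 0], [0, 0, 0], 80], [[0, 0, 0], [0, 0, 0], 80], [[0, 0, -0.05], [0, 0, 0], 80], [[0, 0, -0.13], [0, 0, 0], 80], [[0, 0, -0.21], [0, 0, 0], 80], [[0, 0, -0.29], [0, 0, 0], 80]])

```text
clock: 12.95
tool_pos: [0.6252, 0.1171, 0.1819]
tcp_rot: [[0.0, 1.0, -0.001], [1.0, -0.0, -0.0], [-0.0, -0.001, -1.0]]
contact_force: [0.2, 0.5, 0.7]
width: 0.801
grasp_force: 0.0
```

```bash
python3 g.py .64,-.2485,.17,44.5 .64,-.2485,.03,44.5
```

```text
t 12.95 pos [0.6252 0.1171 0.1819] psi -0.01 q6 9.5 F [0.2 0.5 0.7] w 70.5 0.0
.64,-.2485,.17,44.5 [-0.731, 0.03, 0.024] [-0.0002, -0.0, -0.1236]
.64,-.2485,.03,44.5 [-0.731, 0.03, 0.304] [-0.0002, -0.0, -0.1236]
```

Call:
move_arm(plan=[[[-0.731, 0.03, 0.02], [0, 0, -0.1236], 100], [[-0.731, 0.03, 0.02], [0, 0, -0.1236], 100], [[-0.731, 0.03, 0.02], [0, 0, -0.1236], 100], [[-0.731, 0.03, 0.02], [0, 0, -0.1236], 100], [[-0.731, 0.03, 0.02], [0, 0, -0.1236], 100], [[-0.731, 0.03, 0.02], [0, 0, -0.1236], 100], [[-0.731, 0.03, 0.02], [0, 0, -0.1236], 100], [[-0.731, 0.03, 0.02], [0, 0, -0.1236], 100], [[-0.731, 0.03, 0.02], [0, 0, -0.1236], 100], [[-0.731, 0.03, 0.02], [0, 0, -0.1236], 100]])

```text
clock: 13.78
tool_pos: [0.6405, -0.2555, 0.1706]
tcp_rot: [[-0.697, 0.717, 0.001], [0.717, 0.697, -0.003], [-0.003, -0.001, -1.0]]
contact_force: [-0.5, 0.0, -0.4]
width: 1.001
grasp_force: 0.0
```

```bash
python3 - <<'E'
from cupcheck import *
SH=[[(.0045,.021),(.0745,.022),(.0845,.019),(.0915,.011),(.0945,.004)]]
CUP=[[(.0795,.0215),(.0675,.021),(.0555,.011)],[(.0595,.0085),(0.0125,.0085)],[(0.0095,.0225),(.0145,.0215),(.0215,.009)]]
ims=[]
for cam,b,f in(('top',(205,145,290,250),5),('side',(245,130,345,230),3.5)):
    p,d=read_camera(cam)
    o=cv2.resize(p[b[1]:b[3],b[0]:b[2]],None,fx=f,fy=f,interpolation=cv2.INTER_CUBIC)
    for B,x,c in((SH,(.6259,.1119),(0,0,255)),(CUP,(.487,.1165),(255,0,0))):
        for q in body(cam,x,B): cv2.polylines(o,[np.int32((q-b[:2]+.5)*f)],True,c,1)
    ims.append(o)
h=max(o.shape[0] for o in ims)
I=np.hstack([cv2.copyMakeBorder(o,0,h-o.shape[0],0,0,0) for o in ims]);cv2.imwrite('pics/sh.png',I[:,:,::-1]);print(I.shape)
E
python3 g.py .64,-.2485,.03,44.5
```

```text
(525, 775, 3)
t 13.8833 pos [ 0.6403 -0.2499  0.1703] psi 44.31 q6 -66.6 F [-0.2 -0.1  0.2] w 87.8 0.0
.64,-.2485,.03,44.5 [0.002, 0.002, 0.281] [0.0, -0.0001, -0.0005]
```

View pics/sh.png

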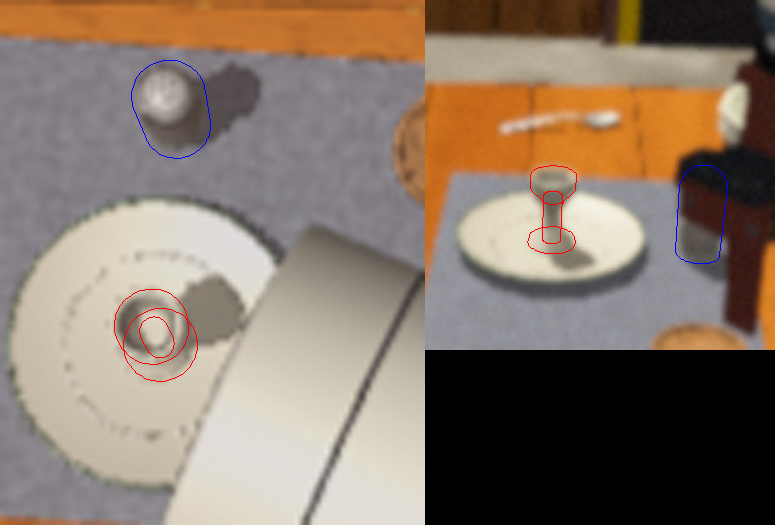

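The shaker sits inside its target outline (top crop (170,105)) and the cup matches its overlay at (152,328). Next is the mug.

Call:
move_arm(plan=[[[0, 0, 0], [0, 0, 0], 100], [[0, 0, 0.06], [0, 0, 0], 100], [[0, 0, 0.13], [0, 0, 0], 100], [[0, 0, 0.2], [0, 0, 0], 100], [[0, 0, 0.25], [0, 0, 0], 100], [[0, 0, 0.28], [0, 0, 0], 100], [[0, 0, 0.28], [0, 0, 0], 100], [[0, 0, 0.28], [0, 0, 0], 100]])

```text
clock: 14.55
tool_pos: [0.641, -0.2471, 0.0307]
tcp_rot: [[-0.702, 0.712, -0.001], [0.712, 0.702, 0.0], [0.001, -0.0, -1.0]]
contact_force: [0.2, 0.3, -0.1]
width: 1.002
grasp_force: 0.0
```

Call:
move_arm(plan=[[[0, 0, 0], [0, 0, 0], 0], [[0, 0, 0], [0, 0, 0], 0], [[0, 0, 0], [0, 0, 0], 0], [[0, 0, 0], [0, 0, 0], 0], [[0, 0, 0], [0, 0, 0], 0], [[0, 0, 0], [0, 0, 0], 0], [[0, 0, 0], [0, 0, 0], 0], [[0, 0, 0], [0, 0, 0], 0]])

```text
clock: 15.22
tool_pos: [0.6416, -0.2488, 0.0322]
tcp_rot: [[-0.701, 0.714, 0.002], [0.714, 0.701, -0.001], [-0.002, 0.001, -1.0]]
contact_force: [-0.5, 0.3, 7.5]
width: 0.742
grasp_force: 30.0
```

Call:
move_arm(plan=[[[0, 0, -0.03], [0, 0, 0], 0], [[0, 0, -0.07], [0, 0, 0], 0], [[0, 0, -0.12], [0, 0, 0], 0], [[0, 0, -0.16], [0, 0, 0], 0], [[0, 0, -0.16], [0, 0, 0], 0], [[0, 0, -0.16], [0, 0, 0], 0]])

```text
clock: 15.72
tool_pos: [0.6414, -0.2486, 0.1122]
tcp_rot: [[-0.701, 0.713, 0.002], [0.713, 0.701, -0.001], [-0.002, 0.001, -1.0]]
contact_force: [-1.2, 0.3, -2.7]
width: 0.737
grasp_force: 30.0
```

```bash
python3 g.py .6125,-.0635,.11,-2
python3 - <<'E'
from cupcheck import *
ims=[]
R=np.array(status.read_state()['tool_pos'])
for cam,b,f in(('top',(335,140,405,200),5),('side',(300,190,380,290),5)):
    p,d=read_camera(cam)
    o=cv2.resize(p[b[1]:b[3],b[0]:b[2]],None,fx=f,fy=f,interpolation=cv2.INTER_CUBIC)
    for z,r in((.074,.033),(0.001,.031)):
        cv2.polylines(o,[np.int32((proj(cam,disc(R[:2],R[2]-.03+z,r))-b[:2]+.5)*f)],True,(0,0,255),1)
    ims.append(o)
h=max(o.shape[0] for o in ims)
I=np.hstack([cv2.copyMakeBorder(o,0,h-o.shape[0],0,0,0) for o in ims]);cv2.imwrite('pics/mg.png',I[:,:,::-1]);print(I.shape)
E
```

```text
t 15.7167 pos [ 0.6414 -0.2486  0.1122] psi 44.49 q6 -66.7 F [-1.2  0.3 -2.7] w 64.9 30.0
.6125,-.0635,.11,-2 [0.305, 0.218, 0.004] [0.0003, 0.0003, 0.1291]
(500, 750, 3)
```

View pics/mg.png

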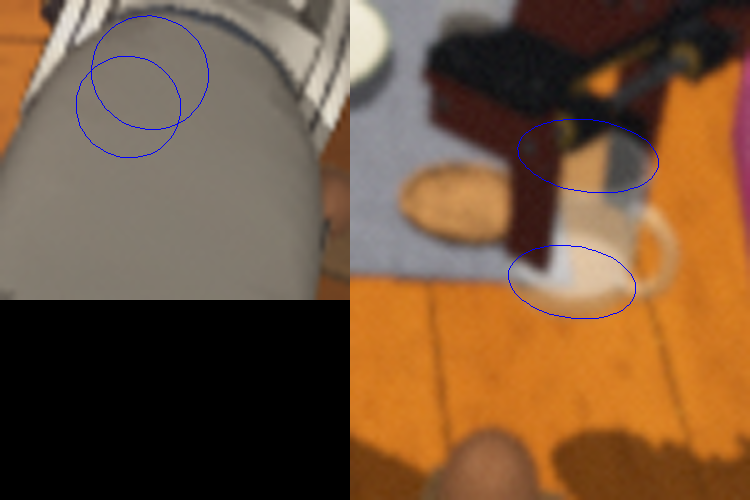

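The mug hangs level with its handle pointing to the far right (side crop (660,245)). Next I'll turn it and carry it over the coaster.

Call:
move_arm(plan=[[[0.03, 0.02, 0], [0, 0, 0.013], 0], [[0.08, 0.055, 0], [0, 0, 0.03], 0], [[0.13, 0.09, 0], [0, 0, 0.048], 0], [[0.18, 0.13, 0], [0, 0, 0.066], 0], [[0.23, 0.165, 0], [0, 0, 0.084], 0], [[0.28, 0.2, 0], [0, 0, 0.102], 0], [[0.305, 0.218, 0], [0, 0, 0.12], 0], [[0.305, 0.218, 0], [0, 0, 0.13], 0], [[0.305, 0.218, 0], [0, 0, 0.13], 0], [[0.305, 0.218, 0], [0, 0, 0.13], 0]])

```text
clock: 16.65
tool_pos: [0.6108, -0.0629, 0.1094]
tcp_rot: [[0.038, 0.999, -0.002], [0.999, -0.038, 0.0], [0.0, -0.002, -1.0]]
contact_force: [0.0, -0.2, -1.8]
width: 0.738
grasp_force: 30.0
```

Call:
move_arm(plan=[[[0, 0, 0.02], [0, 0, 0], 0], [[0, 0, 0.06], [0, 0, 0], 0], [[0, 0, 0.1], [0, 0, 0], 0], [[0, 0, 0.11], [0, 0, 0], 0], [[0, 0, 0.11], [0, 0, 0], 0], [[0, 0, 0.11], [0, 0, 0], 0]])

```text
clock: 17.15
tool_pos: [0.6115, -0.0636, 0.0553]
tcp_rot: [[0.04, 0.999, -0.001], [0.999, -0.04, 0.0], [0.0, -0.001, -1.0]]
contact_force: [0.3, -0.2, -1.4]
width: 0.738
grasp_force: 30.0
```

```bash
python3 - <<'E'
from cupcheck import *
ims=[]
R=np.array(status.read_state()['tool_pos'])
for cam,b,f in(('side',(280,180,380,260),7),):
    p,d=read_camera(cam)
    o=cv2.resize(p[b[1]:b[3],b[0]:b[2]],None,fx=f,fy=f,interpolation=cv2.INTER_CUBIC)
    for z,r in((.074,.033),(0.001,.031)):
        cv2.polylines(o,[np.int32((proj(cam,disc(R[:2],R[2]-.031+z,r))-b[:2]+.5)*f)],True,(0,0,255),1)
    cv2.polylines(o,[np.int32((proj(cam,disc((.6125,-.0635),.0125,.0405))-b[:2]+.5)*f)],True,(0,255,0),1)
    cv2.imwrite('pics/mg2.png',o[:,:,::-1])
E
python3 g.py .6125,-.0635,.04,-2.3
```

```text
t 17.2 pos [ 0.6121 -0.0636  0.056 ] psi -2.31 q6 -4.7 F [ 0.1 -0.1 -1.9] w 65.1 30.0
.6125,-.0635,.04,-2.3 [0.0, 0.001, 0.032] [0.0001, 0.0, -0.0]
```

View pics/mg2.png

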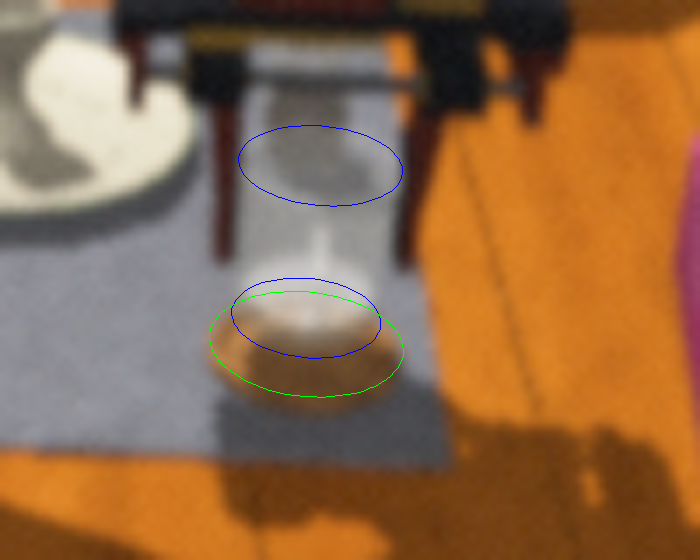

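The handle faces the camera (mat right) at crop (320,245), with the base above the coaster. Lowering now.

Call:
move_arm(plan=[[[0, 0.001, 0.012], [0, 0, 0], 0], [[0, 0.001, 0.02], [0, 0, 0], 0], [[0, 0.001, 0.025], [0, 0, 0], 0], [[0, 0.001, 0.028], [0, 0, 0], 0], [[0, 0.001, 0.031], [0, 0, 0], 0], [[0, 0.001, 0.032], [0, 0, 0], 0], [[0, 0.001, 0.032], [0, 0, 0], 0], [[0, 0.001, 0.032], [0, 0, 0], 0]])

```text
clock: 17.87
tool_pos: [0.6121, -0.0631, 0.0407]
tcp_rot: [[0.04, 0.999, -0.0], [0.999, -0.04, 0.0], [0.0, -0.0, -1.0]]
contact_force: [-3.8, -0.2, 7.3]
width: 0.741
grasp_force: 30.0
```

```bash
python3 - <<'E'
from cupcheck import *
p,d=read_camera('side');b=(280,180,380,260);f=7
o=cv2.resize(p[b[1]:b[3],b[0]:b[2]],None,fx=f,fy=f,interpolation=cv2.INTER_CUBIC)
cv2.imwrite('pics/mg3.png',o[:,:,::-1])
E
python3 g.py
```

```text
t 17.9167 pos [ 0.6121 -0.0631  0.0407] psi -2.3 q6 -4.7 F [-3.5  0.3  6.6] w 65.1 30.0
```

View pics/mg3.png

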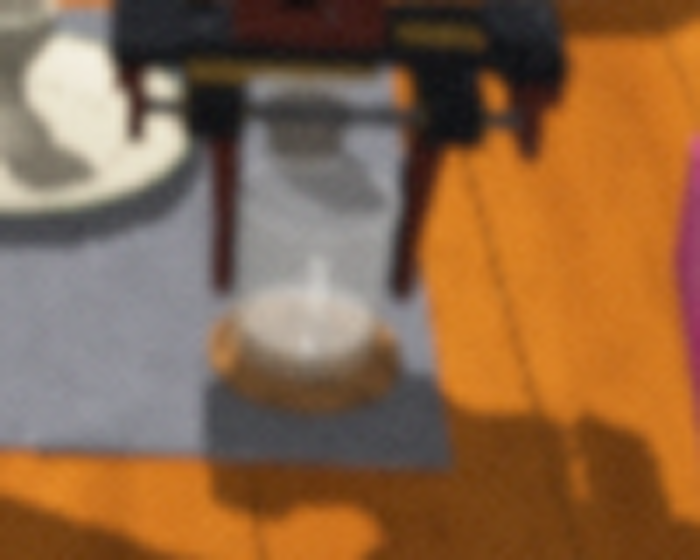

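Call:
move_arm(plan=[[[0, -0.002, 0], [0, 0, 0], 0], [[0, -0.003, 0], [0, 0, 0], 0], [[0, -0.003, 0], [0, 0, 0], 0]])

```text
clock: 18.17
tool_pos: [0.6119, -0.0631, 0.0407]
tcp_rot: [[0.04, 0.999, 0.003], [0.999, -0.04, -0.0], [-0.0, 0.003, -1.0]]
contact_force: [-0.1, 0.1, 5.8]
width: 0.738
grasp_force: 30.0
```

Call:
move_arm(plan=[[[0, 0, 0], [0, 0, 0], 80], [[0, 0, 0], [0, 0, 0], 90], [[0, 0, 0], [0, 0, 0], 95], [[0, 0, 0], [0, 0, 0], 95], [[0, 0, 0], [0, 0, 0], 95], [[0, 0, 0], [0, 0, 0], 95], [[0, 0, -0.06], [0, 0, 0], 95], [[0, 0, -0.14], [0, 0, 0], 95], [[0, 0, -0.22], [0, 0, 0], 95], [[0, 0, -0.28], [0, 0, 0], 95]])

```text
clock: 19.0
tool_pos: [0.6112, -0.0632, 0.1825]
tcp_rot: [[0.04, 0.999, 0.002], [0.999, -0.04, -0.0], [-0.0, 0.002, -1.0]]
contact_force: [0.6, 0.7, 0.0]
width: 0.953
grasp_force: 0.0
```

```bash
python3 g.py .497,.409,.18,102 .497,.409,.004,102
```

```text
t 19.0 pos [ 0.6112 -0.0632  0.1825] psi -2.31 q6 -4.7 F [0.6 0.7 0. ] w 83.9 0.0
.497,.409,.18,102 [0.934, -0.266, 0.004] [0.0002, 0.0003, -0.2897]
.497,.409,.004,102 [0.934, -0.267, 0.356] [0.0002, 0.0003, -0.2897]
```

Call:
move_arm(plan=[[[0.06, -0.018, 0], [0, 0, -0.0193], 60], [[0.125, -0.035, 0], [0, 0, -0.0386], 60], [[0.187, -0.053, 0], [0, 0, -0.058], 60], [[0.25, -0.07, 0], [0, 0, -0.077], 60], [[0.31, -0.088, 0], [0, 0, -0.0965], 60], [[0.37, -0.106, 0], [0, 0, -0.116], 60], [[0.43, -0.124, 0], [0, 0, -0.135], 60], [[0.5, -0.142, 0], [0, 0, -0.154], 60], [[0.56, -0.16, 0], [0, 0, -0.174], 60], [[0.62, -0.178, 0], [0, 0, -0.193], 60]])

```text
clock: 19.83
tool_pos: [0.5335, 0.2518, 0.1797]
tcp_rot: [[-0.924, 0.382, -0.0], [0.382, 0.924, -0.0], [0.0, -0.0, -1.0]]
contact_force: [0.3, -0.6, -1.0]
width: 0.6
grasp_force: 0.0
```

```bash
python3 g.py .497,.409,.1,102
python3 - <<'E'
from fit import *
# spoon mask in both cameras
for cam,b in(('top',(120,180,160,236)),('side',(255,155,310,172))):
    p,d=read_camera(cam);hsv=cv2.cvtColor(p,cv2.COLOR_RGB2HSV);S,V=hsv[:,:,1].astype(int),hsv[:,:,2].astype(int)
    w=big(roi(((S<110)&(V>90)).astype(np.uint8),b));ys,xs=np.nonzero(w)
    e=np.array([atz(cam,(x,y),.007) for x,y in zip(xs,ys)])[:,:2];c=e.mean(0);_,_,vt=np.linalg.svd(e-c);a=vt[0]*np.sign(vt[0][0]);t=(e-c)@a
    for z in(1,): print(cam,len(e),c,t.min(),t.max(),'mid',c+a*(t.min()+t.max())/2,np.degrees(np.arctan2(a[1],a[0])))
    n=np.array([-a[1],a[0]]);
    for k in np.arange(-.07,.07,.02):
        q=e[(t>=k)&(t<k+.02)]; print(np.round(k+.01,3), q.mean(0) if len(q) else None, np.ptp(q@n) if len(q) else 0)
E
```

```text
t 19.8333 pos [0.5335 0.2518 0.1797] psi 67.54 q6 -43.4 F [ 0.3 -0.6 -1. ] w 52.8 0.0
.497,.409,.1,102 [0.188, 0.263, 0.159] [-0.0, -0.0, -0.0957]
top 1454 [0.5022 0.3958] -0.09376975016286834 0.09242372127754847 mid [0.5016 0.3957] 10.65416360468052
-0.06 [0.4426 0.3883] 0.07643452665563955
-0.04 [0.4628 0.3886] 0.07317629226184574
-0.02 [0.4833 0.3878] 0.07029098277488349
0.0 [0.5029 0.3929] 0.07813647943944352
0.02 [0.5223 0.3973] 0.08515467759916923
0.04 [0.542  0.4015] 0.09145677699565935
0.06 [0.5614 0.4069] 0.09746577147114893
0.08 [0.5773 0.4152] 0.09955042212518742
side 35 [0.4586 0.3942] -0.032976331940888656 0.035047717854691574 mid [0.4595 0.3947] 33.871746927969845
-0.06 None 0
-0.04 [0.4334 0.3726] 0.0
-0.02 [0.4416 0.3833] 0.017873422304050826
0.0 [0.4582 0.3946] 0.019943025710004912
0.02 [0.477  0.4048] 0.014094957894084562
0.04 [0.4855 0.414 ] 0.001996886594043845
0.06 None 0
0.08 None 0
```

```bash
python3 - <<'E'
from fit import *
for cam,b in(('top',(120,180,160,236)),('side',(262,155,305,172))):
    p=cv2.imread(f'pics/{cam}0.png')[:,:,::-1].copy();b=[int(v*1.4) for v in b]
    hsv=cv2.cvtColor(p,cv2.COLOR_RGB2HSV);S,V=hsv[:,:,1].astype(int),hsv[:,:,2].astype(int)
    w=big(roi(((S<120)&(V>100)).astype(np.uint8),b));ys,xs=np.nonzero(w)
    e=np.array([atz(cam,((x+.5)/1.4-.5,(y+.5)/1.4-.5),.008) for x,y in zip(xs,ys)])[:,:2];c=e.mean(0);_,_,vt=np.linalg.svd(e-c);a=vt[0]*np.sign(vt[0][0]);t=(e-c)@a
    n=np.array([-a[1],a[0]]);mid=c+a*(t.min()+t.max())/2;t=(e-mid)@a
    print(cam,len(e),'len',np.ptp(t),'mid',mid,np.degrees(np.arctan2(a[1],a[0])))
    for k in np.arange(-.075,.07,.015):
        q=e[(t>=k)&(t<k+.015)]; print(np.round(k+.0075,3), q.mean(0) if len(q) else None, np.ptp(q@n) if len(q) else 0)
E
```

```text
top 449 len 0.14014442331130056 mid [0.4963 0.4086] 11.66220617112334
-0.068 [0.4331 0.3948] 0.015695834316821977
-0.052 [0.4448 0.3975] 0.016358316943113294
-0.038 [0.4593 0.4008] 0.01447297929677066
-0.022 [0.4739 0.4052] 0.011727021130000126
-0.008 [0.4887 0.4076] 0.01054447546168008
0.008 [0.5024 0.4116] 0.007716705889262432
0.022 [0.5191 0.4142] 0.013664897453225966
0.038 [0.5337 0.4159] 0.027369025038331884
0.052 [0.5477 0.4186] 0.026780397571881498
0.068 [0.5593 0.422 ] 0.020568843659791725
side 81 len 0.07286265790900101 mid [0.4594 0.3928] 34.37186699587999
-0.068 None 0
-0.052 None 0
-0.038 [0.4328 0.373 ] 0.00844504409238369
-0.022 [0.4401 0.3808] 0.021196399391992006
-0.008 [0.4535 0.3883] 0.024124666401860263
0.008 [0.4654 0.3971] 0.022798173016951695
0.022 [0.478  0.4046] 0.017123415726249265
0.038 [0.4863 0.4118] 0.008625984787961616
0.052 None 0
0.068 None 0
```

Call:
move_arm(plan=[[[0.04, 0.053, 0.03], [0, 0, -0.0193], 60], [[0.08, 0.106, 0.06], [0, 0, -0.0386], 60], [[0.12, 0.16, 0.09], [0, 0, -0.058], 60], [[0.16, 0.22, 0.12], [0, 0, -0.077], 60], [[0.19, 0.263, 0.15], [0, 0, -0.095], 60], [[0.19, 0.263, 0.159], [0, 0, -0.095], 60], [[0.19, 0.263, 0.159], [0, 0, -0.095], 60], [[0.19, 0.263, 0.159], [0, 0, -0.095], 60]])

```text
clock: 20.6
tool_pos: [0.4978, 0.407, 0.0999]
tcp_rot: [[-0.981, -0.195, -0.001], [-0.195, 0.981, -0.001], [0.001, -0.001, -1.0]]
contact_force: [0.1, -1.2, 0.1]
width: 0.6
grasp_force: 0.0
```

```bash
python3 g.py .496,.409,.004,101.7
```

```text
t 20.6 pos [0.4978 0.407  0.0999] psi 101.22 q6 -63.0 F [ 0.1 -1.2  0.1] w 52.8 0.0
.496,.409,.004,101.7 [0.002, 0.005, 0.192] [-0.0001, -0.0002, -0.0013]
```

Call:
move_arm(plan=[[[0.002, 0.003, 0.05], [0, 0, -0.001], 60], [[0.002, 0.003, 0.11], [0, 0, -0.001], 60], [[0.002, 0.003, 0.16], [0, 0, -0.001], 60], [[0.002, 0.003, 0.18], [0, 0, -0.001], 50], [[0.002, 0.003, 0.188], [0, 0, -0.001], 40], [[0.002, 0.003, 0.19], [0, 0, -0.001], 30], [[0.002, 0.003, 0.19], [0, 0, -0.001], 30], [[0.002, 0.003, 0.19], [0, 0, -0.001], 30]])

```text
clock: 21.27
tool_pos: [0.4975, 0.4101, 0.0069]
tcp_rot: [[-0.979, -0.203, 0.002], [-0.203, 0.979, 0.002], [-0.002, 0.001, -1.0]]
contact_force: [-0.3, -0.2, -0.1]
width: 0.303
grasp_force: 0.0
```

Call:
move_arm(plan=[[[0, 0, 0], [0, 0, 0], 0], [[0, 0, 0], [0, 0, 0], 0], [[0, 0, 0], [0, 0, 0], 0], [[0, 0, 0], [0, 0, 0], 0], [[0, 0, 0], [0, 0, 0], 0], [[0, 0, 0], [0, 0, 0], 0], [[0, 0, 0], [0, 0, 0], 0], [[0, 0, 0], [0, 0, 0], 0]])

```text
clock: 21.93
tool_pos: [0.4967, 0.4098, 0.0059]
tcp_rot: [[-0.979, -0.203, 0.001], [-0.203, 0.979, 0.0], [-0.001, 0.0, -1.0]]
contact_force: [-1.5, -2.5, 5.2]
width: 0.095
grasp_force: 29.9
```

```bash
python3 g.py
```

```text
t 21.9333 pos [0.4967 0.4098 0.0059] psi 101.74 q6 -63.3 F [-1.5 -2.5  5.2] w 8.4 29.9
```

Call:
move_arm(plan=[[[0, 0, -0.03], [0, 0, 0], 0], [[0, 0, -0.08], [0, 0, 0], 0], [[0, 0, -0.14], [0, 0, 0], 0], [[0, 0, -0.2], [0, 0, 0], 0], [[0, 0, -0.26], [0, 0, 0], 0], [[0, 0, -0.32], [0, 0, 0], 0], [[0, 0, -0.34], [0, 0, 0], 0], [[0, 0, -0.34], [0, 0, 0], 0], [[0, 0, -0.34], [0, 0, 0], 0]])

```text
clock: 22.68
tool_pos: [0.4962, 0.4095, 0.1753]
tcp_rot: [[-0.979, -0.203, 0.0], [-0.203, 0.979, 0.0], [-0.0, 0.0, -1.0]]
contact_force: [0.1, -0.2, -0.7]
width: 0.094
grasp_force: 29.9
```

```bash
python3 - <<'E'
from m import *
snap('side','sp',(215,80,375,200),5)
E
python3 g.py .479,-.05,.176,87.7
```

```text
t 22.7333 pos [0.4956 0.409  0.174 ] psi 101.74 q6 -63.3 F [-0.1 -0.8 -0.6] w 8.4 29.9
.479,-.05,.176,87.7 [0.219, -0.892, -0.003] [-0.0002, -0.0002, 0.039]
```

View pics/sp.png

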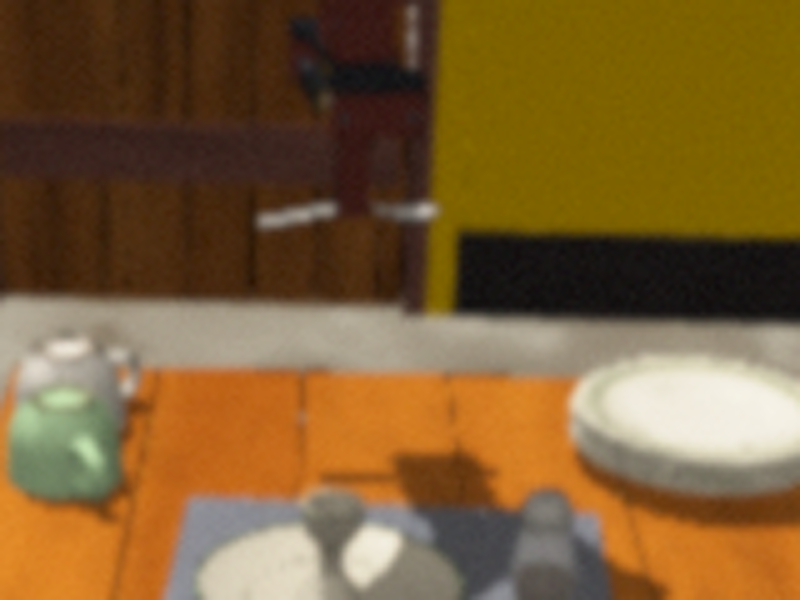

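The spoon is held level: handle end at crop (257,220), bowl end at (438,210). Next I'll carry it over the cup, at a safe height, to the right side.

Call:
move_arm(plan=[[[0.01, -0.04, 0], [0, 0, 0.002], 0], [[0.026, -0.11, 0], [0, 0, 0.006], 0], [[0.045, -0.185, 0], [0, 0, 0.01], 0], [[0.064, -0.26, 0], [0, 0, 0.014], 0], [[0.083, -0.335, 0], [0, 0, 0.018], 0], [[0.1, -0.41, 0], [0, 0, 0.022], 0], [[0.12, -0.485, 0], [0, 0, 0.026], 0], [[0.138, -0.56, 0], [0, 0, 0.03], 0], [[0.157, -0.635, 0], [0, 0, 0.034], 0], [[0.175, -0.71, 0], [0, 0, 0.039], 0]])

```text
clock: 23.57
tool_pos: [0.4809, 0.0424, 0.1732]
tcp_rot: [[-0.999, 0.041, -0.004], [0.041, 0.999, -0.0], [0.004, -0.0, -1.0]]
contact_force: [0.8, -0.1, -0.4]
width: 0.097
grasp_force: 29.9
```

```bash
python3 g.py .48,-.05,.03,87.7
```

```text
t 23.5667 pos [0.4809 0.0424 0.1732] psi 87.64 q6 -84.0 F [ 0.8 -0.1 -0.4] w 8.5 29.9
.48,-.05,.03,87.7 [-0.007, -0.185, 0.286] [-0.0001, -0.0006, -0.0002]
```

Call:
move_arm(plan=[[[-0.006, -0.07, 0], [0, 0, 0], 0], [[-0.006, -0.13, 0], [0, 0, 0], 0], [[-0.008, -0.17, 0], [0, 0, 0], 0], [[-0.008, -0.185, 0], [0, 0, 0], 0], [[-0.008, -0.185, 0.05], [0, 0, 0], 0], [[-0.008, -0.185, 0.12], [0, 0, 0], 0], [[-0.008, -0.185, 0.19], [0, 0, 0], 0], [[-0.008, -0.185, 0.25], [0, 0, 0], 0], [[-0.008, -0.185, 0.28], [0, 0, 0], 0], [[-0.008, -0.185, 0.28], [0, 0, 0], 0]])

```text
clock: 24.4
tool_pos: [0.4794, -0.0473, 0.0309]
tcp_rot: [[-0.999, 0.04, -0.009], [0.04, 0.999, 0.001], [0.009, 0.001, -1.0]]
contact_force: [-1.3, -0.0, -0.5]
width: 0.096
grasp_force: 29.9
```

```bash
python3 - <<'E'
from m import *
b=(230,160,350,260);p,d=read_camera('side');f=6
s=status.read_state();R=np.array(s['tool_pos'])
o=cv2.resize(p[b[1]:b[3],b[0]:b[2]],None,fx=f,fy=f,interpolation=cv2.INTER_CUBIC)
c,n=np.cos(-.0396),np.sin(-.0396);a=np.array([c,n,0])
z=R[2]+.0006
q=proj('side',[R+a*k*.0685+[0,0,.0] for k in(-1,0,1)]);print(q)
for u in q: cv2.circle(o,tuple(np.int32((u-b[:2]+.5)*f)),4,(0,0,255),1)
cv2.imwrite('pics/sp2.png',o[:,:,::-1])
E
python3 g.py .479,-.05,.0105,87.73
```

```text
[[255.39   217.5766]
 [278.5911 218.6327]
 [301.8623 219.6936]]
t 24.45 pos [ 0.4807 -0.0475  0.0327] psi 87.72 q6 -94.8 F [ 0.   0.7 -0.4] w 8.3 29.9
.479,-.05,.0105,87.73 [0.003, -0.005, 0.044] [0.0001, -0.001, -0.0]
```

View pics/sp2.png

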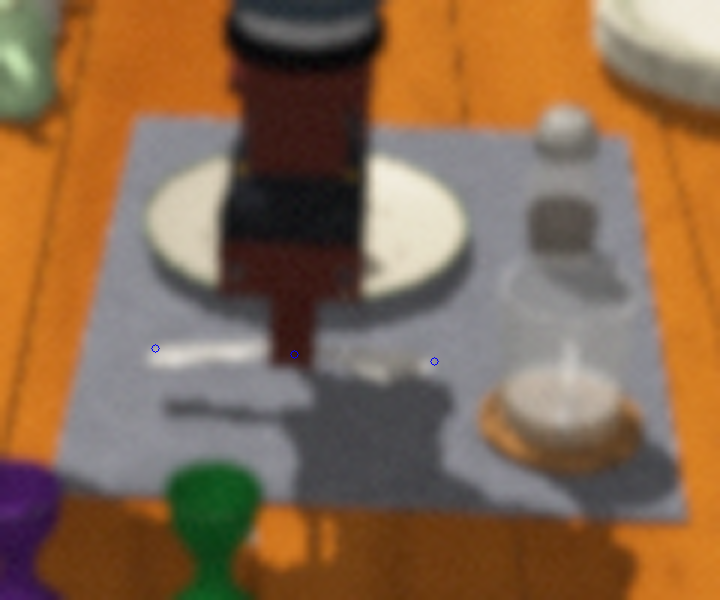

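The spoon's midpoint (crop ~289) is about 2.5 mm short of the TCP marker (295), so I'll shift it and lower. The mug is seated in the coaster at (562,420) and the shaker stands at (563,190).

Call:
move_arm(plan=[[[-0.003, -0.005, 0.015], [0, 0, 0], 0], [[-0.003, -0.005, 0.03], [0, 0, 0], 0], [[-0.003, -0.005, 0.038], [0, 0, 0], 0], [[-0.003, -0.005, 0.041], [0, 0, 0], 0], [[-0.003, -0.005, 0.043], [0, 0, 0], 0], [[-0.003, -0.005, 0.044], [0, 0, 0], 0], [[-0.003, -0.005, 0.044], [0, 0, 0], 0], [[-0.003, -0.005, 0.044], [0, 0, 0], 0]])

```text
clock: 25.12
tool_pos: [0.4848, -0.051, 0.0135]
tcp_rot: [[-0.999, 0.04, 0.001], [0.04, 0.999, -0.0], [-0.001, -0.0, -1.0]]
contact_force: [-0.1, -0.6, 0.2]
width: 0.099
grasp_force: 29.9
```

Call:
move_arm(plan=[[[0, 0, 0], [0, 0, 0], 12], [[0, 0, 0], [0, 0, 0], 16], [[0, 0, 0], [0, 0, 0], 25], [[0, 0, 0], [0, 0, 0], 40], [[0, 0, 0], [0, 0, 0], 40], [[0, 0, -0.04], [0, 0, 0], 40], [[0, 0, -0.1], [0, 0, 0], 40], [[0, 0, -0.18], [0, 0, 0], 40], [[0, 0, -0.26], [0, 0, 0], 40], [[0, 0, -0.32], [0, 0, 0], 40]])

```text
clock: 25.95
tool_pos: [0.4849, -0.051, 0.176]
tcp_rot: [[-0.999, 0.04, 0.002], [0.04, 0.999, -0.0], [-0.002, -0.0, -1.0]]
contact_force: [0.4, -0.3, -0.5]
width: 0.4
grasp_force: 0.0
```

```bash
python3 g.py .591,-.369,.18,-100 .591,-.369,.18,80 .591,-.369,.18,70
```

```text
t 25.95 pos [ 0.4849 -0.051   0.176 ] psi 87.69 q6 -95.1 F [ 0.4 -0.3 -0.5] w 35.2 0.0
.591,-.369,.18,-100 [-0.238, -0.627, -0.008] [-0.0004, -0.0, -0.4786]
.591,-.369,.18,80 [-0.238, -0.627, -0.008] [-0.0, 0.0003, 0.0214]
.591,-.369,.18,70 [-0.238, -0.627, -0.008] [0.0, 0.0003, 0.0491]
```

Call:
move_arm(plan=[[[-0.238, -0.627, -0.01], [0, 0, 0.0214], 90], [[-0.238, -0.627, -0.01], [0, 0, 0.0214], 90], [[-0.238, -0.627, -0.01], [0, 0, 0.0214], 90], [[-0.238, -0.627, -0.01], [0, 0, 0.0214], 90], [[-0.238, -0.627, -0.01], [0, 0, 0.0214], 90], [[-0.238, -0.627, -0.01], [0, 0, 0.0214], 90], [[-0.238, -0.627, -0.01], [0, 0, 0.0214], 90], [[-0.238, -0.627, -0.01], [0, 0, 0.0214], 90], [[-0.238, -0.627, -0.01], [0, 0, 0.0214], 90], [[-0.238, -0.627, -0.01], [0, 0, 0.0214], 90]])

```text
clock: 26.78
tool_pos: [0.5907, -0.371, 0.1774]
tcp_rot: [[-0.984, 0.177, -0.0], [0.177, 0.984, 0.0], [0.0, 0.0, -1.0]]
contact_force: [0.0, 0.0, -0.4]
width: 0.903
grasp_force: 0.0
```

```bash
python3 - <<'E'
from cupcheck import *
SH=[[(.0045,.021),(.0745,.022),(.0845,.019),(.0915,.011),(.0945,.004)]]
ims=[]
C=np.array([.5242,.0709,0]);ex=np.array([np.cos(.0396),-np.sin(.0396),0]);ey=np.array([np.sin(.0396),np.cos(.0396),0])
for cam,b,f in(('top',(180,145,325,265),3.1),('side',(235,170,350,262),2.9)):
    p,d=read_camera(cam)
    cv2.imwrite(f'pics/raw_{cam}.png',p[:,:,::-1])
    o=cv2.resize(p[b[1]:b[3],b[0]:b[2]],None,fx=f,fy=f,interpolation=cv2.INTER_CUBIC)
    M=[C+ex*a+ey*q+[0,0,.004] for a,q in((.15,.2),(.15,-.2),(-.15,-.2),(-.15,.2))]
    sp=[C+ex*(-.04+k*.0685)+ey*-.1225+[0,0,.0115] for k in(-1,1)]
    L=[(M,(0,0,255)),(sp,(255,0,0)),(disc((.6125,-.0635),.0125,.0405),(0,200,0)),(disc((.6125,-.0635),.0825,.033),(0,200,0)),(disc((.486,.1175),.0205,.09),(0,0,255))]
    for q,c in L: cv2.polylines(o,[np.int32((proj(cam,q)-b[:2]+.5)*f)],True,c,1)
    ims.append(o)
    r=spotter.pinpoint(cam,'teaspoon_mid');print(cam,[(x['score'],atz(cam,x['uv'],.011)) for x in r[:2]])
h=max(o.shape[0] for o in ims)
I=np.hstack([cv2.copyMakeBorder(o,0,h-o.shape[0],0,0,0) for o in ims]);cv2.imwrite('pics/all.png',I[:,:,::-1]);print(I.shape)
E
python3 g.py .591,-.369,.043,80
```

```text
top [(0.74, array([ 0.488, -0.054,  0.011]))]
side [(0.57, array([ 0.4812, -0.0716,  0.011 ]))]
(372, 784, 3)
t 26.9833 pos [ 0.5903 -0.3673  0.1779] psi 80.05 q6 -112.9 F [0.8 0.6 0.7] w 79.1 0.0
.591,-.369,.043,80 [-0.002, -0.003, 0.27] [0.0001, -0.0002, 0.0001]
```

View pics/all.png

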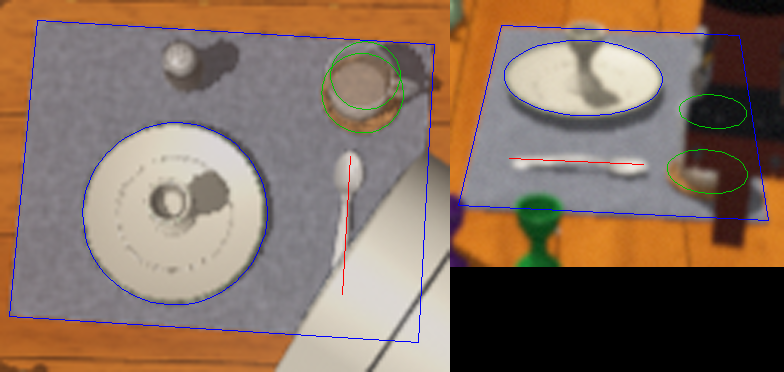

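The overlays show the spoon, shaker, cup and mug on their targets to within 2–3 mm: spoon bowl at (348,170), mug at (362,80) with its handle to the right, shaker at (180,62). The egg is next.

Call:
move_arm(plan=[[[0, -0.003, 0.06], [0, 0, 0], 90], [[0, -0.003, 0.12], [0, 0, 0], 90], [[0, -0.003, 0.18], [0, 0, 0], 90], [[0, -0.003, 0.22], [0, 0, 0], 80], [[0, -0.003, 0.25], [0, 0, 0], 70], [[0, -0.003, 0.265], [0, 0, 0], 65], [[0, -0.003, 0.27], [0, 0, 0], 65], [[0, -0.003, 0.27], [0, 0, 0], 65], [[0, -0.003, 0.27], [0, 0, 0], 65]])

```text
clock: 27.73
tool_pos: [0.5915, -0.3708, 0.0446]
tcp_rot: [[-0.985, 0.174, 0.002], [0.174, 0.985, -0.001], [-0.002, -0.001, -1.0]]
contact_force: [0.9, 0.7, 0.3]
width: 0.651
grasp_force: 0.0
```

```bash
python3 - <<'E'
from m import *
snap('side','eg',(280,220,380,330),5.4)
E
python3 g.py .5905,-.3695,.0425,80
```

```text
t 27.7833 pos [ 0.5915 -0.3709  0.0448] psi 80.0 q6 -113.1 F [-0.4  0.6  0.9] w 56.9 0.0
.5905,-.3695,.0425,80 [0.003, 0.002, 0.005] [-0.0002, 0.0003, -0.0]
```

View pics/eg.png

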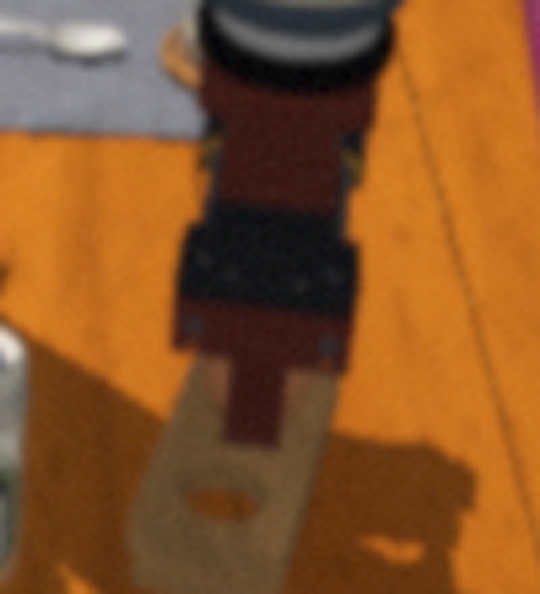

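The finger at crop (253,400) sits centred on the egg, whose edges show at 208 and 300. Closing now.

Call:
move_arm(plan=[[[0.001, 0.002, 0.004], [0, 0, 0], 60], [[0.001, 0.002, 0.004], [0, 0, 0], 57], [[0.001, 0.002, 0.004], [0, 0, 0], 54], [[0.001, 0.002, 0.004], [0, 0, 0], 52], [[0.001, 0.002, 0.004], [0, 0, 0], 50], [[0.001, 0.002, 0.004], [0, 0, 0], 48], [[0.001, 0.002, 0.004], [0, 0, 0], 45], [[0.001, 0.002, 0.004], [0, 0, 0], 40], [[0.001, 0.002, 0.004], [0, 0, 0], 30], [[0.001, 0.002, 0.004], [0, 0, 0], 30]])

```text
clock: 28.62
tool_pos: [0.5905, -0.3702, 0.0416]
tcp_rot: [[-0.985, 0.174, 0.001], [0.174, 0.985, -0.001], [-0.001, -0.001, -1.0]]
contact_force: [-1.6, -5.4, 2.7]
width: 0.495
grasp_force: 30.0
```

```bash
python3 g.py
```

```text
t 28.6167 pos [ 0.5905 -0.3702  0.0416] psi 79.98 q6 -113.0 F [-1.6 -5.4  2.7] w 43.5 30.0
```

Call:
move_arm(plan=[[[0, -0.002, 0], [0, 0, 0], 30], [[0, -0.002, 0], [0, 0, 0], 30], [[0, -0.002, -0.01], [0, 0, 0], 30], [[0, -0.002, -0.03], [0, 0, 0], 30], [[0, -0.002, -0.07], [0, 0, 0], 30], [[0, -0.002, -0.12], [0, 0, 0], 30], [[0, -0.002, -0.17], [0, 0, 0], 30], [[0, -0.002, -0.2], [0, 0, 0], 30], [[0, -0.002, -0.2], [0, 0, 0], 30], [[0, -0.002, -0.2], [0, 0, 0], 30]])

```text
clock: 29.45
tool_pos: [0.5904, -0.3703, 0.1419]
tcp_rot: [[-0.985, 0.174, 0.001], [0.174, 0.985, -0.001], [-0.001, -0.0, -1.0]]
contact_force: [0.2, 0.2, -0.0]
width: 0.495
grasp_force: 30.0
```

```bash
python3 g.py .487,.1165,.14,80
```

```text
t 29.45 pos [ 0.5904 -0.3703  0.1419] psi 80.0 q6 -113.1 F [ 0.2  0.2 -0. ] w 43.5 30.0
.487,.1165,.14,80 [0.373, 0.923, 0.003] [-0.0001, 0.0002, 0.0]
```

Call:
move_arm(plan=[[[0.012, 0.03, 0], [0, 0, 0], 30], [[0.036, 0.09, 0], [0, 0, 0], 30], [[0.065, 0.16, 0], [0, 0, 0], 30], [[0.093, 0.23, 0], [0, 0, 0], 30], [[0.12, 0.3, 0], [0, 0, 0], 30], [[0.15, 0.37, 0], [0, 0, 0], 30], [[0.178, 0.44, 0], [0, 0, 0], 30], [[0.206, 0.51, 0], [0, 0, 0], 30], [[0.234, 0.58, 0], [0, 0, 0], 30], [[0.26, 0.645, 0], [0, 0, 0], 30]])

```text
clock: 30.28
tool_pos: [0.5159, -0.0282, 0.1395]
tcp_rot: [[-0.985, 0.174, -0.004], [0.174, 0.985, 0.001], [0.004, -0.0, -1.0]]
contact_force: [1.3, 0.3, -0.1]
width: 0.495
grasp_force: 30.0
```

Call:
move_arm(plan=[[[0.024, 0.06, 0], [0, 0, 0], 30], [[0.048, 0.12, 0], [0, 0, 0], 30], [[0.073, 0.18, 0], [0, 0, 0], 30], [[0.095, 0.235, 0], [0, 0, 0], 30], [[0.108, 0.268, 0], [0, 0, 0], 30], [[0.113, 0.278, 0], [0, 0, 0], 30], [[0.113, 0.278, 0], [0, 0, 0], 30], [[0.113, 0.278, 0.02], [0, 0, 0], 30], [[0.113, 0.278, 0.04], [0, 0, 0], 30], [[0.113, 0.278, 0.04], [0, 0, 0], 30]])

```text
clock: 31.12
tool_pos: [0.4853, 0.1151, 0.1187]
tcp_rot: [[-0.985, 0.175, -0.004], [0.175, 0.985, -0.001], [0.004, -0.002, -1.0]]
contact_force: [-0.4, -0.6, 0.4]
width: 0.491
grasp_force: 30.0
```

```bash
python3 - <<'E'
from cupcheck import *
s=status.read_state();R=np.array(s['tool_pos'])
p,d=read_camera('side');b=(240,130,320,220);f=6.6
o=cv2.resize(p[b[1]:b[3],b[0]:b[2]],None,fx=f,fy=f,interpolation=cv2.INTER_CUBIC)
z0=R[2]-.0136
for q in [disc((.487,.1165),.0795,.0215),disc((.487,.1165),.0095,.0225),disc(R[:2],z0+.026,.0225)]+body('side',R[:2],[[(z0+.026+.026*np.sin(t) if t<0 else z0+.026+.032*np.sin(t),.0225*np.cos(t)) for t in np.linspace(-1.5,1.5,15)]]):
    q=proj('side',q) if q.shape[1]==3 else q
    cv2.polylines(o,[np.int32((q-b[:2]+.5)*f)],True,(0,0,255),1)
cv2.imwrite('pics/egg2.png',o[:,:,::-1])
E
python3 g.py .487,.1165,.085,80
```

```text
t 31.1667 pos [0.4856 0.1152 0.1195] psi 79.9 q6 -67.9 F [ 0.4  0.3 -0.4] w 43.5 30.0
.487,.1165,.085,80 [-0.002, 0.003, 0.069] [-0.0002, -0.0005, -0.0003]
```

View pics/egg2.png

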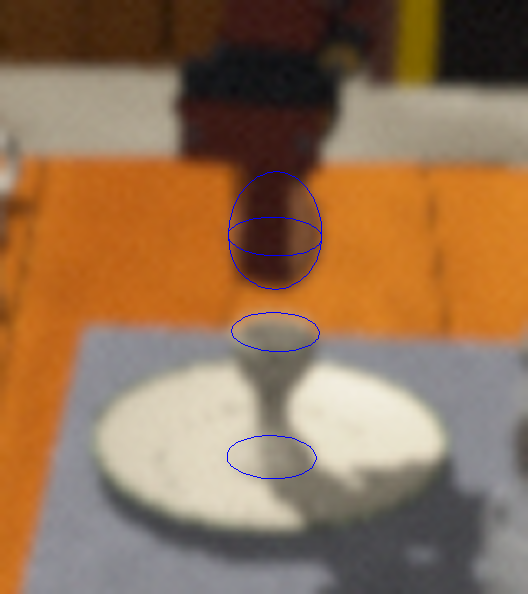

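The egg is upright and lined up over the cup mouth (egg ~276, mouth ~277 in the crop). I'll lower it with force checks.

Call:
move_arm(plan=[[[-0.002, 0.002, 0.02], [0, 0, 0], 30], [[-0.002, 0.002, 0.04], [0, 0, 0], 30], [[-0.002, 0.002, 0.05], [0, 0, 0], 30], [[-0.002, 0.002, 0.058], [0, 0, 0], 30], [[-0.002, 0.002, 0.06], [0, 0, 0], 30], [[-0.002, 0.002, 0.06], [0, 0, 0], 30], [[-0.002, 0.002, 0.06], [0, 0, 0], 30], [[-0.002, 0.002, 0.06], [0, 0, 0], 30]])

```text
clock: 31.83
tool_pos: [0.4881, 0.1174, 0.0915]
tcp_rot: [[-0.985, 0.174, 0.001], [0.174, 0.985, 0.0], [-0.001, 0.0, -1.0]]
contact_force: [0.5, -0.0, -0.7]
width: 0.495
grasp_force: 30.0
```

```bash
python3 g.py .487,.1165,.083,80
```

```text
t 31.8333 pos [0.4881 0.1174 0.0915] psi 80.0 q6 -67.8 F [ 0.5 -0.  -0.7] w 43.6 30.0
.487,.1165,.083,80 [0.002, -0.002, 0.017] [0.0, 0.0001, -0.0]
```

Call:
move_arm(plan=[[[0.002, -0.002, 0.004], [0, 0, 0], 30], [[0.002, -0.002, 0.008], [0, 0, 0], 30], [[0.002, -0.002, 0.011], [0, 0, 0], 30], [[0.002, -0.002, 0.014], [0, 0, 0], 30], [[0.002, -0.002, 0.015], [0, 0, 0], 30], [[0.002, -0.002, 0.016], [0, 0, 0], 30], [[0.002, -0.002, 0.016], [0, 0, 0], 30], [[0.002, -0.002, 0.016], [0, 0, 0], 30]])

```text
clock: 32.5
tool_pos: [0.487, 0.1166, 0.0836]
tcp_rot: [[-0.985, 0.174, 0.001], [0.174, 0.985, 0.0], [-0.001, 0.0, -1.0]]
contact_force: [-1.0, -0.6, 5.5]
width: 0.496
grasp_force: 30.0
```

```bash
python3 g.py .487,.1165,.083,80
```

```text
t 32.5 pos [0.487  0.1166 0.0836] psi 79.99 q6 -67.9 F [-1.  -0.6  5.5] w 43.7 30.0
.487,.1165,.083,80 [-0.0, -0.0, 0.001] [0.0, 0.0001, -0.0]
```

The egg is seated at the expected height with little side force. Releasing gently.

Call:
move_arm(plan=[[[0, 0, 0], [0, 0, 0], 51], [[0, 0, 0], [0, 0, 0], 53], [[0, 0, 0], [0, 0, 0], 56], [[0, 0, 0], [0, 0, 0], 62], [[0, 0, 0], [0, 0, 0], 70], [[0, 0, 0], [0, 0, 0], 80], [[0, 0, 0], [0, 0, 0], 80], [[0, 0, -0.02], [0, 0, 0], 80], [[0, 0, -0.06], [0, 0, 0], 80], [[0, 0, -0.12], [0, 0, 0], 80]])

```text
clock: 33.33
tool_pos: [0.485, 0.1162, 0.1425]
tcp_rot: [[-0.985, 0.174, -0.005], [0.174, 0.985, -0.001], [0.004, -0.002, -1.0]]
contact_force: [0.0, -0.3, -0.2]
width: 0.796
grasp_force: 0.0
```

Call:
move_arm(plan=[[[0, 0, -0.06], [0, 0, 0], 80], [[0, 0, -0.13], [0, 0, 0], 80], [[0, 0, -0.2], [0, 0, 0], 80], [[0, -0.08, -0.2], [0, 0, 0], 80], [[0, -0.16, -0.2], [0, 0, 0], 80], [[0, -0.24, -0.2], [0, 0, 0], 80], [[0, -0.32, -0.2], [0, 0, 0], 80], [[0, -0.4, -0.2], [0, 0, 0], 80], [[0, -0.48, -0.2], [0, 0, 0], 80], [[0, -0.56, -0.2], [0, 0, 0], 80]])

```text
clock: 34.17
tool_pos: [0.4372, -0.1609, 0.2441]
tcp_rot: [[-0.985, 0.174, 0.001], [0.174, 0.985, -0.0], [-0.001, -0.0, -1.0]]
contact_force: [1.3, 0.6, 0.9]
width: 0.8
grasp_force: 0.0
```

Call:
move_arm(plan=[[[0, -0.07, 0], [0, 0, 0], 80], [[0, -0.14, 0], [0, 0, 0], 80], [[0, -0.21, 0], [0, 0, 0], 80], [[0, -0.28, 0], [0, 0, 0], 80], [[0, -0.35, 0], [0, 0, 0], 80], [[0, -0.38, 0], [0, 0, 0], 80], [[0, -0.38, 0], [0, 0, 0], 80], [[0, -0.38, 0], [0, 0, 0], 80]])

```text
clock: 34.83
tool_pos: [0.4046, -0.3461, 0.2433]
tcp_rot: [[-0.984, 0.176, -0.0], [0.176, 0.984, 0.001], [0.0, 0.001, -1.0]]
contact_force: [1.0, 0.5, -0.9]
width: 0.799
grasp_force: 0.0
```

```bash
python3 - <<'E'
from cupcheck import *
ims=[]
C=np.array([.5242,.0709,0]);ex=np.array([np.cos(.0396),-np.sin(.0396),0]);ey=np.array([np.sin(.0396),np.cos(.0396),0])
for cam,b,f in(('top',(180,140,325,265),2.7),('side',(220,130,355,262),2.9)):
    p,d=read_camera(cam)
    o=cv2.resize(p[b[1]:b[3],b[0]:b[2]],None,fx=f,fy=f,interpolation=cv2.INTER_CUBIC)
    sp=[C+ex*(-.04+k*.0685)+ey*-.1225+[0,0,.0085] for k in(-1,1)]
    L=[(sp,(255,0,0)),(disc((.6259,.1119),.0045,.022),(0,0,255))]
    for q,c in L: cv2.polylines(o,[np.int32((proj(cam,q)-b[:2]+.5)*f)],True,c,1)
    ims.append(o)
h=max(o.shape[0] for o in ims)
I=np.hstack([cv2.copyMakeBorder(o,0,h-o.shape[0],0,0,0) for o in ims]);cv2.imwrite('pics/fin.png',I[:,:,::-1]);print(I.shape)
E
python3 g.py
```

```text
(383, 784, 3)
t 34.9333 pos [ 0.405  -0.3449  0.2432] psi 80.02 q6 -121.8 F [ 0.1 -0.7  0.2] w 70.2 0.0
```

View pics/fin.png

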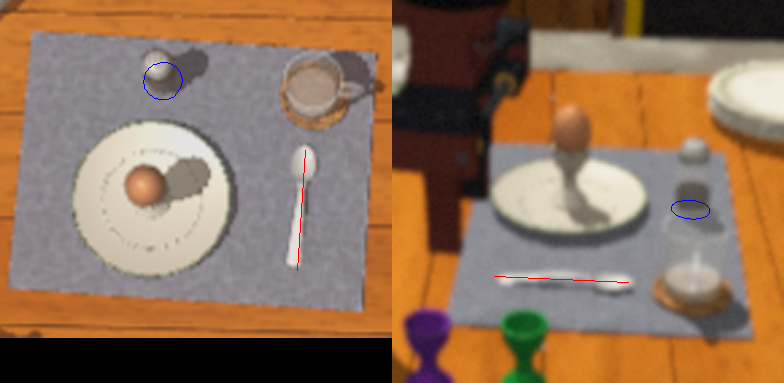

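The final views show the egg upright in the cup at mid-plate (top crop (146,186)). The mug is in the coaster with its handle to the right, and the shaker and spoon are on their marks. I'm handing it in.

```bash
python3 -c "
from rig import workorder;print(workorder.sign_off())"
```

```text
the job is handed in; nothing more can be done
None
```

The breakfast place is laid and handed in at about 35 s. By the final pictures every piece is within about 3 mm of its mark, and the spoon may be up to 2° off parallel. The egg went into the cup after the cup was on the plate, and the spice jar was not touched.

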